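# Put the espresso corner in order

### The job

Put the espresso corner in order: stand the tamper in the well of its round dark-wood stand, seat the portafilter flat in the black horseshoe cradle with its handle out through the slot, set the white espresso cup upright in the middle of the blue saucer, and close the steel canister with its wooden lid. Leave all four let go and at rest in their places, and do not push the milk jug or the sugar jar about.

Things in the scene. Friction and masses are not known exactly. Their poses are not given: they have to be found in the camera images.
- tamper: Coffee tamper, loose, standing on its white round base: base 58 mm across and 30 mm high, above it a dark wooden knob 36 mm thick from 30 to 87 mm height (grasp it there, from above, any yaw). 0.38 kg. Origin at the centre of the underside, z up.
- portafilter: Bottomless espresso portafilter, loose, lying level, 0.42 kg: round steel head 67 mm across, 31 high (lugs at its rim on +y and -y, 85 over them, undersides 25 up); steel neck 16 wide, 14 high from 32 to 78 mm along -x; black handle 28 thick on to 174 mm. Neck axis 16 mm up; grasp the neck across, 62 mm from the head's centre. Origin: centre of the head's underside; z up, -x along the handle.
- cup_foot (a point): White espresso cup, loose, upright: bowl 62 mm across and 52 high, foot 43 across, one ear handle on the -y side reaching 57 mm from the bowl's axis. Grasp the bowl from above across its x axis, pads about 32 mm above the underside. This point: centre of the bowl's foot, on the underside; z up, -y towards the handle.
- lid: Wooden lid of the canister, loose, lying knob up: disc 88 mm across from 12 to 20 mm height, on it a round knob 25 mm thick from 20 to 47 mm height (grasp it, any yaw), below it a tapered black rubber plug, 54 mm across at the underside and 68 mm at 12 mm height. 0.14 kg. Origin at the centre of the plug's underside, z up.
- tamper_stand: Round dark-wood stand for the tamper, fixed, 96 mm across and 22 mm high, with a flared round well in its top: 68 mm across at its floor, 82 mm at its mouth; the floor is 8 mm above the worktop. Origin at the centre of the underside, z up.
- cradle: Portafilter cradle, fixed: round light-wood base 102 mm across, its top the floor 10 mm up, on it a black horseshoe wall to 28 mm height, inside 76 mm across at the floor and 88 at the top, open on -x by a slot 37 mm wide for the neck. A seated portafilter's origin is 10 mm above the cradle's, its axes parallel to it. Origin: centre of the underside; z up, -x out through the slot.
- saucer: Blue saucer with a white line at its rim, loose, 116 mm across and 15 mm high, with a flat floor about 64 mm across, 5 mm above the worktop. 0.26 kg. Origin at the centre of the underside, z up.
- canister: Open steel canister, fixed, 85 mm across outside, 76 mm across inside its mouth, 85 mm high. A closed lid rests with its disc on the rim, its plug inside: the lid's origin is then 73 mm above the canister's. Origin at the centre of the underside, z up.
- milk_jug: Steel milk jug that stays where it is, 74 mm across, 98 mm with its handle, 88 mm high. Origin at the centre of its outline, on the underside.
- sugar_jar: Clear round storage jar with white contents that stays where it is, 72 mm across, 106 mm high. Origin at the centre of the underside.

How it is judged:
By the outcome, as a careful person would: the job done as asked, in the order asked, and still so for the second after the job is handed in, with the robot touching nothing.
It also fails if it takes over 128 s, if anything falls off the work surface, if the arm or the gripper's body presses on something with over 40 N, if the wrist force passes 120 N, or if a joint passes its speed limit or range.

### The arm

A 6-joint arm with a two-finger parallel gripper is mounted at the origin on a cart in front of the work surface, level with it; the furniture and walls round the work are solid. World frame = base frame: x ahead of the robot, y to its left, z up, the work surface at z = 0. Lengths are in m, angles in degrees, forces in N, time in s.
With the tool pointing down it reaches from about 0.3 to 0.875 m from the base axis. Payload 6.4 kg.
Tool frame: the origin (TCP) lies at the very end of the fingers, on their centre line; the grasp point (between the pads) lies 19 mm behind it; z points along the fingers, y is the line along which they close (so a half turn about z gives the same grasp; the last joint's range is limited). The gripper opens to 85 mm and grips with 20 to 120 N. Pads are 22 mm wide; open, the fingers measure 114 mm over their backs; the gripper's body (76 mm by 85 mm) begins 54 mm behind the grasp point. The pads swing forward as they close: fully open they stand 13 mm farther back than shut.
Start: joints at [-86.419, 10.359, 92.074, -0, 77.567, -11.82], TCP at [0.153, -0.554, 0.191] pointing down, gripper open.
Joint ranges: [-171.53, 171.53], [-51.25, 118.39], [17.06, 147.69], [-65.23, 245.23], [0, 150.52], [-178.68, 178.68]. Speed limits (degrees/s): [147.25, 147.25, 172.46, 180, 180, 180].

### API

Orientations are given as a 3x3 rotation matrix whose columns are the frame's x, y, z axes.
In Python, from station import ctrl, imaging gives the robot as it stands.
- The arm moves only by the shell command python3 -m jog 'ROWS' [FORCE]. ROWS is JSON, one flat list of numbers, 7 for each row, row after row: the turn, a rotation vector about the tool's x, y, z scaled (see below), then the shift along the tool's x, y, z scaled (see below), then the opening, from -1 (shut) to 1 (fully open). In form: [ax, ay, az, tx, ty, tz, fingers, ax, ay, az, tx, ty, tz, fingers, ...]. A call has exactly 5 rows; each row is the pose to reach, as a shift and turn from the pose commanded when the call began, along the tool's axes at that moment; what a row does not reach only later rows make up. The controller multiplies each number of a shift by 600 mm and each number of a turn by 60 degrees. A row lasts 1/8 s, in which the tool goes at most 62.5 mm and 10.7 degrees, less where a joint would pass 70% of its speed; a pose out of reach is approached as far as the arm can. A call with a number of a shift or a turn outside -1 to 1 is refused whole. A call with a gripper value outside its range is refused whole. The fingers move at their own pace and stop on an object; FORCE is the grip in N (left out, the last holds). Time passes only in rows, so rows that repeat a pose let the fingers close, or fill a call up. It gives the time, the measured TCP pose, the force, the opening and the grip force at its end, in the units of the state.
- ctrl.observe(): the state, without advancing time (a new reading comes with each control period).
- imaging.get_image(name): name is "side" or "top" or "wrist"; returns (picture, depth): 420x560x3 uint8, red, green, blue; 420x560 float32, m along the optical axis (not along the pixel's ray), 0 where there is no reading.
- imaging.camera_params(name): a dict with "K" (3x3 intrinsics, pixels), "world_to_cam" (4x4, takes a point from world to camera coordinates); the wrist camera has in their place "mount" (4x4, takes a point from camera to tool coordinates, whose origin is the TCP and whose axes are the flange's). Camera axes: x right, y down, z forward; pixel columns grow to the right and rows downward; lengths in m; the calibration is good to about 2 mm. A picture is of the moment at which its call begins: read the wrist's pose just before it. camera_params takes no time and is no camera call.
- ctrl.finish_job(): hands the job in; it is judged then, once.
The state is a dict: "time": time; "q": joint angles; "qd": joint speeds; "effort": joint torques, N m; "tool_pos": TCP position; "ee_rot": TCP orientation; "wrist_force": force on the tool from outside, world axes, zero at the start; "wrist_torque": the same for the moment, N m; "gripper_width": finger opening in m; "grip_force": force on a finger pad.
Only numpy, scipy, OpenCV 4.12 (cv2) and the standard library are available. Lean on these libraries where they do the work, as an engineer would, in place of code of your own. Each camera call takes 0.05 s, during which the arm holds its last target. There are 200 camera calls.

## Working session

There is one attempt and no reset: what is moved stays moved. The work goes in short steps, Python scripts to look and compute and a shell command to move; the robot and the scene stay as the last step left them, time stands still between calls to the robot, and variables do not carry over. Pictures are saved under pics/ and viewed, at most 20 in all, crops included, and the job is handed in when it is done.

```bash
mkdir -p pics; ls; python3 - <<'E'
from station import ctrl, imaging
import cv2,numpy as np
s=ctrl.observe();print({k:np.round(v,3).tolist() for k,v in s.items()})
for n in("top","side"):
    p,d=imaging.get_image(n);cv2.imwrite(f"pics/{n}0.png",p[:,:,::-1]);np.savez(f"{n}0.npz",p=p,d=d)
    print(n,{k:np.round(v,4).tolist() if not isinstance(v,str) else v for k,v in imaging.camera_params(n).items()})
print(imaging.camera_params("wrist"))
E
```

```text
pics
{'time': 0.0, 'q': [-86.42, 10.403, 92.132, 0.0, 77.567, -11.82], 'qd': [-0.028, -0.043, 0.011, -0.042, 0.017, 0.06], 'effort': [0.001, -44.487, -35.134, -0.0, 0.009, -0.0], 'tool_pos': [0.153, -0.554, 0.191], 'ee_rot': [[0.964, 0.266, -0.0], [0.266, -0.964, 0.002], [0.0, -0.002, -1.0]], 'wrist_force': [-0.098, 0.682, -0.24], 'wrist_torque': [-0.006, -0.001, -0.002], 'grip_force': 0.0, 'gripper_width': 0.085}
top {'K': [[535.9778, 0.0, 284.1952], [0.0, 535.9778, 204.3416], [0.0, 0.0, 1.0]], 'world_to_cam': [[-0.1717, -0.9851, 0.0068, 0.0384], [-0.8154, 0.1382, -0.5621, 0.4439], [0.5528, -0.1021, -0.827, 1.5294], [0.0, 0.0, 0.0, 1.0]]}
side {'K': [[389.7697, 0.0, 280.4497], [0.0, 389.7697, 214.2795], [0.0, 0.0, 1.0]], 'world_to_cam': [[-0.9994, 0.0314, -0.0111, 0.5181], [0.0236, 0.4323, -0.9014, 0.065], [-0.0235, -0.9012, -0.4328, 1.2169], [0.0, 0.0, 0.0, 1.0]]}
{'K': array([[317.2241252 ,   0.        , 279.38467345],
       [  0.        , 317.2241252 , 203.27879916],
       [  0.        ,   0.        ,   1.        ]]), 'mount': array([[-3.97285961e-04, -9.61999162e-01, -2.73052109e-01,
         6.96374321e-02],
       [ 9.99999900e-01, -3.26646742e-04, -3.04161830e-04,
         1.16000319e-03],
       [ 2.03411844e-04, -2.73052203e-01,  9.61999196e-01,
        -1.82808953e-01],
       [ 0.00000000e+00,  0.00000000e+00,  0.00000000e+00,
         1.00000000e+00]])}
```

View pics/top0.png

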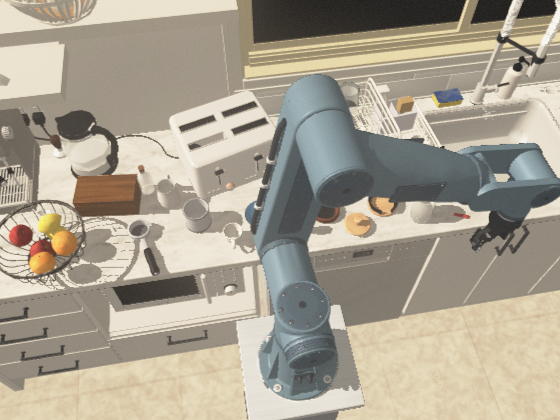

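View pics/side0.png

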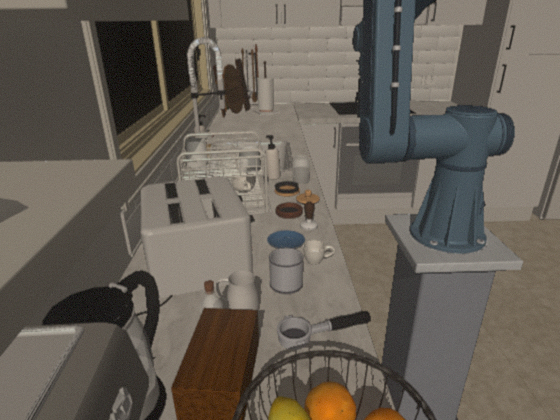

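The top view shows the portafilter at about (140,230), the canister at (195,213), the cup at (232,232) and the lid at (358,225). The sugar jar is at (420,210), and the two round stands are near (327,213) and (383,205). The arm hides the saucer and tamper, which the side view shows at (286,241) and (309,218). I'll get rough positions and enlarged crops.

```bash
cat > h.py <<'E'
import numpy as np,cv2
from station import ctrl,imaging
def tw(s=None):
    s=s or ctrl.observe();T=np.eye(4);T[:3,:3]=s["ee_rot"];T[:3,3]=s["tool_pos"];return T
def c2w(n,s=None):
    P=imaging.camera_params(n)
    return P["K"],(np.linalg.inv(P["world_to_cam"]) if n!="wrist" else tw(s)@P["mount"])
def ray(KT,u,v,z):
    K,T=KT;d=T[:3,:3]@np.linalg.solve(K,[u,v,1.]);o=T[:3,3];return o+d*(z-o[2])/d[2]
def cloud(KT,d):
    K,T=KT;v,u=np.indices(d.shape);X=np.stack([(u-K[0,2])/K[0,0]*d,(v-K[1,2])/K[1,1]*d,d],-1)
    W=X@T[:3,:3].T+T[:3,3];W[d<=0]=np.nan;return W
def snap(n,name):
    s=ctrl.observe();p,d=imaging.get_image(n);KT=c2w(n,s)
    cv2.imwrite(f"pics/{name}.png",p[:,:,::-1]);np.savez(name+".npz",p=p,d=d,K=KT[0],T=KT[1]);return p,d,KT
def load(name):
    z=np.load(name+".npz");return z["p"],z["d"],(z["K"],z["T"])
def ortho(W,p,x0,x1,y0,y1,res=.001,zmin=-.01,zmax=.14):
    """top-down colour map, highest point wins"""
    h,w=int((x1-x0)/res),int((y1-y0)/res);im=np.zeros((h,w,3),np.uint8);H=np.full((h,w),np.nan)
    P=W.reshape(-1,3);C=p.reshape(-1,3);k=np.isfinite(P[:,0])&(P[:,2]>zmin)&(P[:,2]<zmax);P,C=P[k],C[k]
    o=np.argsort(P[:,2]);P,C=P[o],C[o];r=((x1-P[:,0])/res).astype(int);c=((y1-P[:,1])/res).astype(int)
    k=(r>=0)&(r<h)&(c>=0)&(c<w);im[r[k],c[k]]=C[k];H[r[k],c[k]]=P[k,2];return im,H
E
python3 - <<'E'
from h import *
for n in("top","side"):
    z=np.load(n+"0.npz");W=cloud(c2w(n),z["d"])
    if n=="top":
        pts=dict(pf=(140,230),pfh=(152,270),jug=(168,192),can=(195,213),cup=(232,232),s1=(327,213),lid=(358,223),s2=(383,205),jar=(420,210),table=(100,205))
    else: pts=dict(pf=(293,328),pfh=(355,321),can=(286,260),sauc=(286,241),cup=(315,250),tamp=(309,212),st1=(289,210),lid=(308,195),st2=(287,187),jar=(301,165),jug=(243,285))
    for k,(u,v) in pts.items(): print(n,k,np.round(W[v,u],3),np.round(ray(c2w(n),u,v,.02),3))
p=cv2.imread("pics/top0.png");cv2.imwrite("pics/top0c.png",cv2.resize(p[150:280,100:500],(800,260)))
p=cv2.imread("pics/side0.png");cv2.imwrite("pics/side0c.png",cv2.resize(p[140:360,200:400],None,fx=2.7,fy=2.7))
E
```

```text
top pf [0.512 0.432 0.003] [0.501 0.429 0.02 ]
top pfh [0.347 0.395 0.02 ] [0.348 0.395 0.02 ]
top jug [0.649 0.333 0.005] [0.638 0.331 0.02 ]
top can [0.546 0.248 0.007] [0.537 0.247 0.02 ]
top cup [0.447 0.134 0.013] [0.443 0.134 0.02 ]
top s1 [ 0.472 -0.19   0.006] [ 0.464 -0.187  0.02 ]
top lid [ 0.393 -0.272  0.044] [ 0.408 -0.279  0.02 ]
top s2 [ 0.466 -0.381  0.016] [ 0.463 -0.38   0.02 ]
top jar [ 0.391 -0.475  0.073] [ 0.423 -0.497  0.02 ]
top table [0.587 0.545 0.069] [0.623 0.559 0.02 ]
side pf [0.504 0.403 0.007] [0.505 0.417 0.02 ]
side pfh [0.371 0.402 0.02 ] [0.371 0.402 0.02 ]
side can [0.51  0.2   0.051] [0.508 0.151 0.02 ]
side sauc [0.502 0.019 0.004] [0.503 0.047 0.02 ]
side cup [0.424 0.107 0.023] [0.423 0.103 0.02 ]
side tamp [ 0.425 -0.065  0.06 ] [ 0.416 -0.149  0.02 ]
side st1 [ 0.482 -0.189  0.011] [ 0.483 -0.169  0.02 ]
side lid [ 0.408 -0.271  0.032] [ 0.405 -0.299  0.02 ]
side st2 [ 0.479 -0.414  0.008] [ 0.48  -0.385  0.02 ]
side jar [ 0.419 -0.463  0.084] [ 0.403 -0.653  0.02 ]
side jug [0.616 0.293 0.043] [0.619 0.26  0.02 ]
```

View pics/side0c.png

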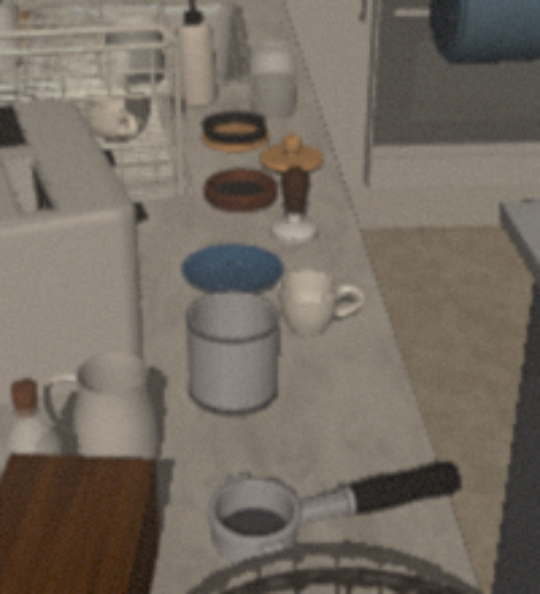

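```bash
cat >> h.py <<'E'
from scipy.spatial.transform import Rotation as R
def down(yaw):
    a=np.radians(yaw);c,s=np.cos(a),np.sin(a);return np.array([[c,s,0],[s,-c,0],[0,0,-1]])
def go(*targets):
    """targets: (x,y,z,yaw) each printed as a row, all relative to the pose now"""
    T=tw()
    for x,y,z,yaw in targets:
        t=T[:3,:3].T@(np.array([x,y,z])-T[:3,3])/.6;r=R.from_matrix(T[:3,:3].T@down(yaw)).as_rotvec(degrees=True)/60
        print(np.round(np.r_[r,t],3).tolist(),"mm",round(np.linalg.norm(t)*600))
def st():
    s=ctrl.observe();print(round(s["time"],2),np.round(s["tool_pos"],4),"yaw",round(np.degrees(np.arctan2(s["ee_rot"][1][0],s["ee_rot"][0][0])),2),"F",np.round(s["wrist_force"],1),"w",round(s["gripper_width"],4),"g",round(s["grip_force"],1),"q6",round(s["q"][5],1))
E
python3 -m jog '[0,0,0.257,0.577,-0.418,-0.232,1, 0,0,0.257,0.577,-0.418,-0.232,1, 0,0,0.257,0.577,-0.418,-0.232,1, 0,0,0.257,0.577,-0.418,-0.232,1, 0,0,0.257,0.577,-0.418,-0.232,1]' 40; python3 -c "
from h import *
st();go((.42,-.22,.33,0))"
```

```text
time: 0.72
tool_pos: [0.3392, -0.3206, 0.2886]
ee_rot: [[1.0, -0.001, 0.0], [-0.001, -1.0, 0.0], [0.0, -0.0, -1.0]]
wrist_force: [0.8, 0.2, -0.6]
gripper_width: 0.0855
grip_force: 0.0
0.72 [ 0.3392 -0.3206  0.2886] yaw -0.04 F [ 0.8  0.2 -0.6] w 0.0855 g 0.0 q6 32.0
[-0.0, -0.0, -0.001, 0.135, -0.168, -0.069] mm 135
```

```bash
python3 -m jog '[0,0,0,0.135,-0.168,-0.069,1, 0,0,0,0.135,-0.168,-0.069,1, 0,0,0,0.135,-0.168,-0.069,1, 0,0,0,0.135,-0.168,-0.069,1, 0,0,0,0.135,-0.168,-0.069,1]' 40; python3 -c "
from h import *
st();p,d,KT=snap('wrist','w1');W=cloud(KT,d);im,H=ortho(W,p,.25,.65,-.62,.18);cv2.imwrite('pics/o1.png',im[:,:,::-1])
p,d,KT=snap('top','t1')
"
```

```text
time: 1.35
tool_pos: [0.4185, -0.2225, 0.3286]
ee_rot: [[1.0, -0.002, -0.002], [-0.002, -1.0, 0.001], [-0.002, -0.001, -1.0]]
wrist_force: [0.0, -0.3, 0.1]
gripper_width: 0.0854
grip_force: 0.0
1.35 [ 0.4185 -0.2225  0.3286] yaw -0.11 F [ 0.  -0.3  0.1] w 0.0854 g 0.0 q6 47.7
```

View pics/w1.png

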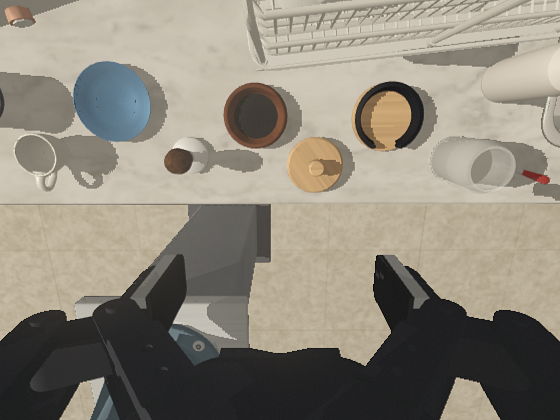

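The wrist view shows everything on the right side. The saucer is at (112,101), the cup at (35,155), the tamper knob at (179,160) with its base near (192,155), and the stand at (255,115). The lid is at (315,165), the cradle at (388,115) with its slot facing down and slightly right at (390,148), and the jar at (475,163). Next I segment these and cast rays.

```bash
cat >> h.py <<'E'
def circ(P):
    """robust algebraic circle fit of planar points"""
    P=P[:,:2];k=np.ones(len(P),bool)
    for _ in range(6):
        A=np.c_[2*P[k],np.ones(k.sum())];s=np.linalg.lstsq(A,(P[k]**2).sum(1),rcond=None)[0];c=s[:2];r=np.sqrt(s[2]+c@c)
        e=abs(np.linalg.norm(P-c,axis=1)-r);k=e<max(.0012,1.5*np.median(e))
    return c,r,k.mean()
def seg(p,KT,mask,roi,z,hull=True,name=""):
    u0,v0,u1,v1=roi;m=np.zeros(p.shape[:2],np.uint8);m[v0:v1,u0:u1]=mask[v0:v1,u0:u1]
    cs=cv2.findContours(m,cv2.RETR_CCOMP if not hull else cv2.RETR_EXTERNAL,cv2.CHAIN_APPROX_NONE)[0]
    c=max(cs,key=cv2.contourArea)
    if hull: c=cv2.convexHull(c)
    q=c[:,0].astype(float)
    if hull: # densify
        q=np.concatenate([np.linspace(a,b,max(2,int(np.hypot(*(b-a)))),endpoint=False) for a,b in zip(q,np.roll(q,-1,0))])
    P=np.array([ray(KT,u,v,z) for u,v in q]);cc,r,f=circ(P)
    print(name,"c",np.round(cc,4),"dia",round(2*r*1000,1),"inl",round(f,2),"px",np.round(q.mean(0)),"ext",np.round(np.ptp(P[:,:2],0)*1000));return cc,P
E
python3 - <<'E'
from h import *
p,d,KT=load('w1');hsv=cv2.cvtColor(p,cv2.COLOR_RGB2HSV);h,s,v=[hsv[...,i].astype(int) for i in range(3)]
for n,(a,b) in dict(sauc=(112,101),knob=(177,160),tbase=(197,152),rim=(230,110),well=(258,115),lid=(300,165),wall=(360,125),floor=(388,120),cup=(35,138),table=(210,60),shadow=(240,160)).items(): print(n,hsv[b,a])
M=lambda c:(c*255).astype(np.uint8)
seg(p,KT,M((h>95)&(h<125)&(s>60)),(60,50,165,150),.015,name="saucer")
seg(p,KT,M((v<120)&(s>60)),(160,140,196,180),.087,name="knobtop")
seg(p,KT,M((s>70)&(v<190)),(215,75,295,155),.022,name="stand outer")
seg(p,KT,M((s>70)),(280,130,348,196),.02,name="lid disc")
seg(p,KT,M((v<70)),(350,78,428,153),.028,name="cradle outer")
E
```

```text
sauc [102  81 138]
knob [14 94 92]
tbase [ 20  26 145]
rim [13 90 79]
well [18 40 64]
lid [ 17 103 198]
wall [15 45 45]
floor [ 17 107 200]
cup [ 20  36 126]
table [ 20  29 200]
shadow [ 18  35 131]
saucer c [0.5041 0.0272] dia 112.7 inl 1.0 px [111. 101.] ext [111. 113.]
knobtop c [ 0.4268 -0.0862] dia 34.0 inl 0.79 px [178. 161.] ext [34. 38.]
stand outer c [ 0.4841 -0.1868] dia 93.5 inl 1.0 px [255. 115.] ext [92. 94.]
lid disc c [ 0.4102 -0.2778] dia 86.5 inl 1.0 px [314. 164.] ext [86. 86.]
cradle outer c [ 0.4815 -0.3845] dia 99.3 inl 0.85 px [389. 116.] ext [ 92. 100.]
```

```bash
python3 - <<'E'
from h import *
p,d,KT=load('w1');hsv=cv2.cvtColor(p,cv2.COLOR_RGB2HSV);h,s,v=[hsv[...,i].astype(int) for i in range(3)]
M=lambda c:(c*255).astype(np.uint8)
# cradle base (wood at z=.01): hull of wood+wall
seg(p,KT,M(((s>60)|(v<70))),(348,75,428,156),.010,name="cradle all")
c=np.array([.4815,-.3845])
vv,uu=np.nonzero(v[78:153,345:430]<70);P=np.array([ray(KT,u+345,w+78,.028)[:2] for u,w in zip(uu,vv)])-c
r=np.linalg.norm(P,axis=1);a=np.degrees(np.arctan2(P[:,1],P[:,0]))%360
for lo,hi in((.040,.044),(.044,.047),(.047,.050)):
    b=np.sort(a[(r>lo)&(r<hi)]);g=np.diff(b);i=g.argmax();print(lo,b[i],b[i+1],"gap centre",(b[i]+b[i+1])/2,"width",2*(lo+hi)/2*np.sin(np.radians(g[i]/2)))
cv2.imwrite("pics/w1c.png",cv2.resize(p[70:205,340:520,::-1],None,fx=4,fy=4,interpolation=cv2.INTER_CUBIC))
go((.427,-.086,.16,0),(.427,-.086,.045,0))
E
```

```text
cradle all c [ 0.481  -0.3879] dia 107.5 inl 0.62 px [387. 116.] ext [100. 110.]
0.04 156.4750174517951 197.60856651343045 gap centre 177.04179198261278 width 0.029509097026513515
0.044 157.373542739718 200.41508459694526 gap centre 178.89431366833162 width 0.03338230337510492
0.047 154.83468673609246 203.8557173530482 gap centre 179.34520204457033 width 0.0402414430773163
[-0.001, 0.001, -0.003, 0.014, -0.228, 0.282] mm 217
[-0.001, 0.001, -0.003, 0.014, -0.227, 0.473] mm 315
```

View pics/w1c.png

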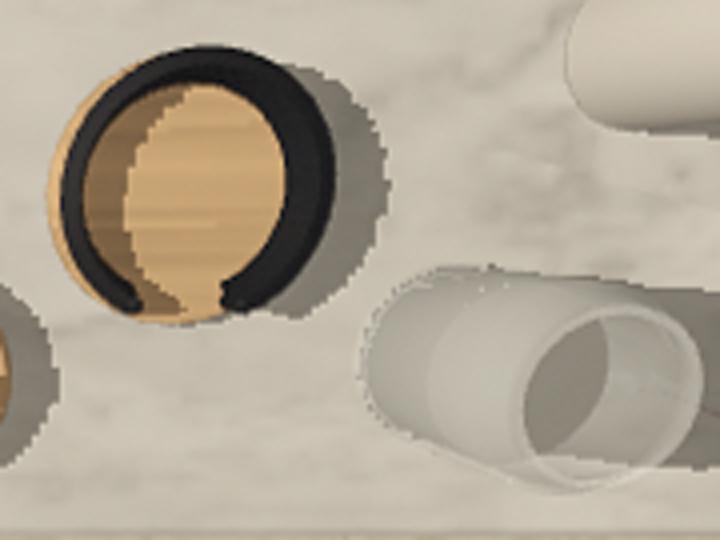

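```bash
python3 -m jog '[0,0,0,0.014,-0.228,0.282,1, 0,0,0,0.014,-0.228,0.282,1, 0,0,0,0.014,-0.228,0.282,1, 0,0,0,0.014,-0.228,0.282,1, 0,0,0,0.014,-0.228,0.35,1]' 60; python3 -c "
from h import *
st();go((.427,-.0865,.043,0))"
```

```text
time: 2.08
tool_pos: [0.4282, -0.0848, 0.1192]
ee_rot: [[1.0, -0.0, 0.002], [-0.0, -1.0, -0.001], [0.002, 0.001, -1.0]]
wrist_force: [0.2, -0.8, 0.3]
gripper_width: 0.0854
grip_force: 0.0
2.08 [ 0.4282 -0.0848  0.1192] yaw -0.01 F [ 0.2 -0.8  0.3] w 0.0854 g 0.0 q6 63.1
[0.001, -0.002, -0.0, -0.002, 0.003, 0.127] mm 76
```

```bash
python3 -m jog '[0,0,0,-0.002,0.003,0.08,1, 0,0,0,-0.002,0.003,0.127,1, 0,0,0,-0.002,0.003,0.127,1, 0,0,0,-0.002,0.003,0.127,-1, 0,0,0,-0.002,0.003,0.127,-1]' 60; python3 -m jog '[0,0,0,0,0,0,-1, 0,0,0,0,0,0,-1, 0,0,0,0,0,0,-1, 0,0,0,0,0,0,-1, 0,0,0,0,0,0,-1]' 60;python3 -c "
from h import *
st();go((.427,-.0865,.11,0),(.484,-.187,.11,0),(.484,-.187,.055,0))"
```

```text
time: 2.7
tool_pos: [0.428, -0.0875, 0.045]
ee_rot: [[1.0, -0.001, 0.003], [-0.001, -1.0, -0.001], [0.003, 0.001, -1.0]]
wrist_force: [0.8, -0.2, 0.6]
gripper_width: 0.0519
grip_force: 0.0
time: 3.32
tool_pos: [0.4314, -0.0876, 0.048]
ee_rot: [[1.0, -0.0, 0.009], [-0.0, -1.0, -0.002], [0.009, 0.002, -1.0]]
wrist_force: [-1.7, 7.7, 29.8]
gripper_width: 0.0001
grip_force: 15.2
3.33 [ 0.4314 -0.0876  0.048 ] yaw -0.02 F [-1.7  7.7 29.8] w 0.0001 g 15.2 q6 62.8
[0.002, -0.009, -0.0, -0.006, -0.002, -0.103] mm 62
[0.002, -0.009, -0.0, 0.089, 0.166, -0.102] mm 128
[0.002, -0.009, -0.0, 0.088, 0.166, -0.01] mm 113
```

The fingers shut fully without gripping the knob, and the wrist feels 30 N upward, so I look before moving.

```bash
python3 -c "
from h import *
snap('wrist','w2');snap('side','s2')
a=cv2.imread('pics/w2.png');b=cv2.imread('pics/s2.png');
cv2.imwrite('pics/m2.png',np.hstack([cv2.resize(a[80:420,120:460],(400,400)),cv2.resize(b[160:270,240:350],(400,400))]))"
```

```text
(no output)
```

View pics/m2.png

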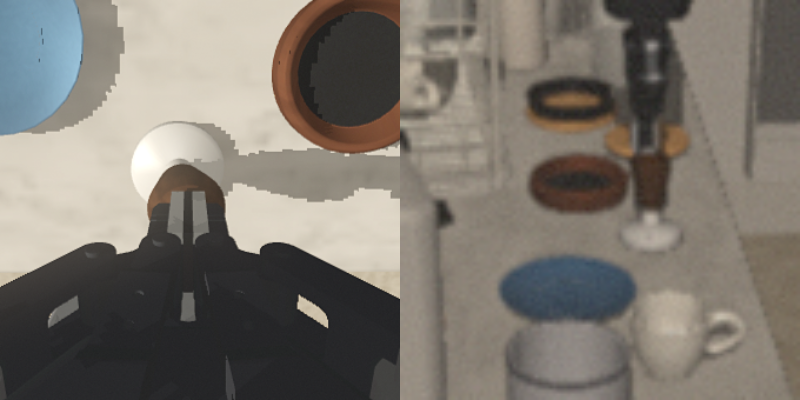

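The picture shows the closed fingertips on the knob's camera side, with the tamper still upright. I check the geometry with depth.

```bash
python3 - <<'E'
from h import *
p,d,KT=load('w2');W=cloud(KT,d);f=340/400
for n,(a,b) in dict(base=(180,150),baseL=(140,170),knobtop=(185,172),knobL=(160,205),knobR=(220,205),fingtip=(178,195),fingtip2=(198,195),table=(150,100),fing_up=(190,230)).items():
    u,v=int(120+a*f),int(80+b*f);print(n,u,v,p[v,u],np.round(W[v,u],3))
# pixel of TCP
K,T=KT;q=np.linalg.inv(T)@np.r_[tw()[:3,3],1];print(K@q[:3]/q[2])
hsv=cv2.cvtColor(p,cv2.COLOR_RGB2HSV);
seg(p,KT,((hsv[...,1]<30)&(hsv[...,2]>205)).astype(np.uint8)*255,(225,175,320,240),.03,name="base")
p,d,KT=load('w1');W=cloud(KT,d);print(W[160,178],W[150,200],W[60,210],W[165,318]); p,d,KT=load('s2');W=cloud(KT,d)
for a,b in((250,235),(250,165),(250,180),(245,130)):
    u,v=int(240+a*110/400),int(160+b*110/400);print(u,v,p[v,u],np.round(W[v,u],3))
E
```

```text
base 273 207 [228 222 209] [ 0.438 -0.084  0.018]
baseL 239 224 [255 255 242] [ 0.425 -0.06   0.017]
knobtop 277 226 [87 76 63] [ 0.443 -0.087  0.071]
knobL 256 254 [75 72 67] [ 0.439 -0.078  0.098]
knobR 307 254 [69 56 46] [ 0.431 -0.103  0.081]
fingtip 271 245 [136 133 125] [ 0.443 -0.085  0.096]
fingtip2 288 245 [123 121 113] [ 0.442 -0.092  0.095]
table 247 165 [219 211 196] [ 0.465 -0.065  0.   ]
fing_up 281 275 [51 48 45] [ 0.442 -0.089  0.124]
[277.80966113 231.53276156   1.        ]
base c [ 0.4389 -0.081 ] dia 60.3 inl 0.71 px [266. 201.] ext [44. 63.]
[ 0.42811078 -0.08758042  0.08744976] [ 0.43299332 -0.09935711  0.01292013] [ 5.64210428e-01 -1.20316846e-01 -4.99448041e-04] [ 0.41472754 -0.27980973  0.04835044]
308 224 [165 159 147] [ 0.428 -0.062  0.019]
308 205 [76 54 48] [ 0.428 -0.072  0.081]
308 209 [63 46 36] [ 0.428 -0.069  0.069]
307 195 [53 55 49] [ 0.431 -0.075  0.114]
```

The tips appear to sit inside the knob's outline while pushing down. I lift straight up, slowly and still shut, and look again.

```bash
python3 -m jog '[0,0,0,0,0,-0.02,-1, 0,0,0,0,0,-0.04,-1, 0,0,0,0,0,-0.06,-1, 0,0,0,0,0,-0.08,-1, 0,0,0,0,0,-0.1,-1]' 60; python3 -c "
from h import *
st();snap('wrist','w3');snap('side','s3')
a=cv2.imread('pics/w3.png');b=cv2.imread('pics/s3.png');
cv2.imwrite('pics/m3.png',np.hstack([cv2.resize(a[80:420,120:460],(400,400)),cv2.resize(b[140:270,230:360],(400,400))]))"
```

```text
time: 4.05
tool_pos: [0.4266, -0.0866, 0.1042]
ee_rot: [[1.0, -0.0, -0.0], [-0.0, -1.0, 0.0], [-0.0, -0.0, -1.0]]
wrist_force: [-0.3, 0.1, -0.2]
gripper_width: 0.0002
grip_force: 0.0
4.05 [ 0.4266 -0.0866  0.1042] yaw -0.03 F [-0.3  0.1 -0.2] w 0.0002 g 0.0 q6 62.8
```

View pics/m3.png

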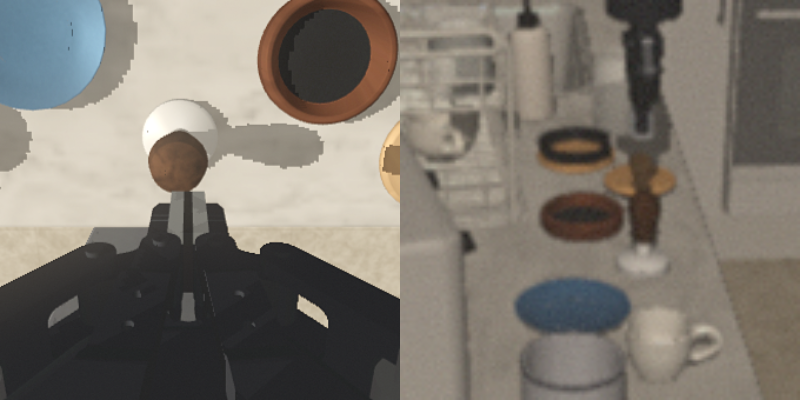

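The tamper stands upright and undisturbed, with its knob at (178,160) in the left panel. The fingers passed into the knob, probably because of how hard and fast they closed. I try again with a softer close, in stages.

```bash
python3 - <<'E'
from h import *
p,d,KT=load('w3');hsv=cv2.cvtColor(p,cv2.COLOR_RGB2HSV)
seg(p,KT,((hsv[...,1]>60)&(hsv[...,2]<140)).astype(np.uint8)*255,(230,180,310,245),.087,name="knob")
W=cloud(KT,d);print(W[215,272])
go((.427,-.0865,.045,0))
E
python3 -m jog '[0,0,0,0,0,0,1, 0,0,0,0,0,0,1, 0,0,0,0,0,0,1, 0,0,0,0,0,0,1, 0,0,0,0,0,0,1]' 30
```

```text
knob c [ 0.4294 -0.0818] dia 34.0 inl 0.92 px [271. 218.] ext [36. 33.]
[ 0.43162744 -0.08267995  0.08673938]
[0.001, -0.002, -0.0, -0.001, -0.001, 0.1] mm 60
time: 4.78
tool_pos: [0.4266, -0.0866, 0.1033]
ee_rot: [[1.0, -0.0, -0.0], [-0.0, -1.0, 0.0], [-0.0, -0.0, -1.0]]
wrist_force: [0.4, -0.4, 0.6]
gripper_width: 0.0855
grip_force: 0.0
```

```bash
python3 -m jog '[0,0,0,0.005,-0.006,0.06,1, 0,0,0,0.005,-0.006,0.097,1, 0,0,0,0.005,-0.006,0.097,1, 0,0,0,0.005,-0.006,0.097,0.2, 0,0,0,0.005,-0.006,0.097,0.2]' 30; for i in 1; do python3 -m jog '[0,0,0,0,0,0,0, 0,0,0,0,0,0,-0.1, 0,0,0,0,0,0,-0.2, 0,0,0,0,0,0,-0.25, 0,0,0,0,0,0,-0.3]' 30;done
```

```text
time: 5.4
tool_pos: [0.4307, -0.0835, 0.0464]
ee_rot: [[1.0, -0.0, 0.002], [-0.0, -1.0, -0.001], [0.002, 0.001, -1.0]]
wrist_force: [1.3, -0.2, 0.5]
gripper_width: 0.0522
grip_force: 0.0
time: 6.02
tool_pos: [0.4297, -0.083, 0.0452]
ee_rot: [[1.0, -0.0, -0.0], [-0.0, -1.0, 0.0], [-0.0, -0.0, -1.0]]
wrist_force: [-0.2, -0.9, 0.1]
gripper_width: 0.0298
grip_force: 0.0
```

The fingers meet no resistance at 30 mm, so I check where the fingertips really are in tool coordinates.

```bash
python3 - <<'E'
from h import *
P=imaging.camera_params("wrist");K=P["K"];Mi=np.linalg.inv(P["mount"])
for q in((0,0,0),(0,.0425,-.013),(0,-.0425,-.013),(0,.0425,0),(0,0,-.05)):
    c=Mi@np.r_[q,1];print(q,(K@c[:3]/c[2])[:2].round(),c[2].round(3))
for nm in("w1","w2","w3"):
    p,d,KT=load(nm)
    C=cloud((K,P["mount"]),d) # tool coords
    for u in ((170,175,385,380) if nm=="w1" else (272,278,284)):
        col=C[200:330,u];k=np.nonzero((abs(col[:,0])<.03)&(col[:,2]<.02)&(col[:,2]>-.15))[0]
        if len(k): print(nm,u,"first v",200+k[0],np.round(col[k[0]],3),np.round(col[k[0]+4],3), p[200+k[0],u])
p,d,KT=load("s3");W=cloud(KT,d)
for v in range(170,200,2): print(v,p[v,438 if 0 else 438-0] if 0 else "",np.round(W[v,int(230+643*130/400-130)],3),p[v,int(230+243*130/400)])
E
```

```text
(0, 0, 0) [278. 232.] 0.195
(0, 0.0425, -0.013) [352. 240.] 0.182
(0, -0.0425, -0.013) [204. 240.] 0.182
(0, 0.0425, 0) [347. 231.] 0.195
(0, 0, -0.05) [277. 270.] 0.147
w1 170 first v 255 [ 0.012 -0.046 -0.058] [ 0.011 -0.045 -0.061] [115 113 107]
w1 175 first v 255 [ 0.011 -0.044 -0.058] [ 0.011 -0.043 -0.062] [111 108 102]
w1 385 first v 255 [ 0.011  0.046 -0.058] [ 0.012  0.045 -0.063] [106 106 102]
w1 380 first v 255 [ 0.012  0.044 -0.058] [ 0.01   0.044 -0.06 ] [19 21 22]
w2 272 first v 220 [ 0.007 -0.004  0.001] [ 0.011 -0.003 -0.016] [83 72 59]
w2 278 first v 220 [0.007 0.    0.001] [ 0.011  0.    -0.019] [80 69 56]
w2 284 first v 222 [ 0.007  0.004 -0.003] [ 0.012  0.003 -0.022] [79 67 55]
w3 272 first v 210 [ 0.008 -0.004  0.019] [ 0.006 -0.004  0.018] [108  85  67]
w3 278 first v 210 [0.008 0.    0.02 ] [0.006 0.    0.018] [98 78 62]
w3 284 first v 212 [0.006 0.004 0.02 ] [0.003 0.004 0.021] [92 73 59]
170  [ 0.431 -0.061  0.202] [45 45 39]
172  [ 0.432 -0.056  0.198] [52 46 45]
174  [ 0.43  -0.074  0.185] [41 37 38]
176  [ 0.429 -0.08   0.176] [47 45 42]
178  [ 0.429 -0.078  0.17 ] [47 43 46]
180  [ 0.429 -0.078  0.164] [51 51 49]
182  [ 0.429 -0.078  0.157] [56 52 50]
184  [ 0.428 -0.081  0.149] [118 111 110]
186  [ 0.391 -0.443 -0.001] [75 72 65]
188  [ 0.393 -0.419  0.   ] [77 72 62]
190  [ 0.407 -0.281  0.047] [81 64 53]
192  [ 0.408 -0.271  0.043] [83 63 48]
194  [ 0.409 -0.264  0.039] [85 68 51]
196  [ 0.408 -0.269  0.028] [76 61 46]
198  [ 0.408 -0.267  0.021] [80 67 50]
```

The fingertips are really about 45 mm short of the reported TCP. Both the wrist and side cameras agree, and it explains the push on the knob top. I measure this offset accurately now.

```bash
python3 - <<'E'
from h import *
P=imaging.camera_params("wrist");K=P["K"]
st();p,d,KT=snap("wrist","w4");C=cloud((K,P["mount"]),d)
m=(abs(C[...,0]-.011)<.004)&(abs(C[...,1])<.06)&(C[...,2]<-.03)&(C[...,2]>-.15)
for lo,hi in((-.03,0),(0,.03)):
    k=m&(C[...,1]>lo)&(C[...,1]<hi);z=C[k][:,2];q=C[k];b=q[z>z.max()-.004]
    print(len(z),"tip z",np.sort(z)[-8:].round(4),"y range",b[:,1].min().round(4),b[:,1].max().round(4),"x",b[:,0].mean().round(4))
p,d,KT=snap("side","s4");W=cloud(KT,d)
roi=W[150:240,290:330].reshape(-1,3);k=(abs(roi[:,0]-.43)<.03)&(abs(roi[:,1]+.08)<.035)&(roi[:,2]>.03)
q=roi[k];h,e=np.histogram(q[:,2],np.arange(.03,.2,.005));print(list(zip(e.round(3),h)))
E
```

```text
6.03 [ 0.4297 -0.083   0.0452] yaw -0.02 F [-0.2 -0.9  0.1] w 0.0298 g 0.0 q6 63.5
6137 tip z [-0.0302 -0.0302 -0.0301 -0.0301 -0.0301 -0.03   -0.03   -0.03  ] y range -0.0127 -0.0002 x 0.0099
6498 tip z [-0.0305 -0.0304 -0.0304 -0.0302 -0.0301 -0.0301 -0.03   -0.03  ] y range 0.0003 0.01 x 0.0095
[(np.float64(0.03), np.int64(7)), (np.float64(0.035), np.int64(7)), (np.float64(0.04), np.int64(10)), (np.float64(0.045), np.int64(9)), (np.float64(0.05), np.int64(13)), (np.float64(0.055), np.int64(12)), (np.float64(0.06), np.int64(14)), (np.float64(0.065), np.int64(13)), (np.float64(0.07), np.int64(18)), (np.float64(0.075), np.int64(22)), (np.float64(0.08), np.int64(15)), (np.float64(0.085), np.int64(7)), (np.float64(0.09), np.int64(9)), (np.float64(0.095), np.int64(13)), (np.float64(0.1), np.int64(11)), (np.float64(0.105), np.int64(10)), (np.float64(0.11), np.int64(8)), (np.float64(0.115), np.int64(13)), (np.float64(0.12), np.int64(7)), (np.float64(0.125), np.int64(2)), (np.float64(0.13), np.int64(4)), (np.float64(0.135), np.int64(4)), (np.float64(0.14), np.int64(4)), (np.float64(0.145), np.int64(1)), (np.float64(0.15), np.int64(5)), (np.float64(0.155), np.int64(4)), (np.float64(0.16), np.int64(6)), (np.float64(0.165), np.int64(2)), (np.float64(0.17), np.int64(6)), (np.float64(0.175), np.int64(12)), (np.float64(0.18), np.int64(16)), (np.float64(0.185), np.int64(17)), (np.float64(0.19), np.int64(25))]
```

The knob masks the tips in this view, but the open tips measured clearly at tool z = -58 mm, and -45 mm shut, so I use a 45 mm offset. Open, go lower and grip.

```bash
python3 -m jog '[0,0,0,0,0,0,1, 0,0,0,0,0,0,1, 0,0,0,0,0,0,1, 0,0,0,0,0,0.04,1, 0,0,0,0,0,0.08,1]' 50; python3 -m jog '[0,0,0,0,0,0.002,1, 0,0,0,0,0,0.002,-1, 0,0,0,0,0,0.002,-1, 0,0,0,0,0,0.002,-1, 0,0,0,0,0,0.002,-1]' 50; python3 -c "
from h import *
st();go((.43,-.083,.06,0),(.484,-.187,.06,0))"
```

```text
time: 6.75
tool_pos: [0.4302, -0.0832, -0.003]
ee_rot: [[1.0, -0.0, 0.001], [-0.0, -1.0, -0.001], [0.001, 0.001, -1.0]]
wrist_force: [-0.2, -0.3, 0.3]
gripper_width: 0.0856
grip_force: 0.0
time: 7.38
tool_pos: [0.4306, -0.083, -0.0029]
ee_rot: [[1.0, -0.0, 0.002], [-0.0, -1.0, -0.0], [0.002, 0.0, -1.0]]
wrist_force: [-0.5, 3.5, 5.6]
gripper_width: 0.0338
grip_force: 49.0
7.38 [ 0.4306 -0.083  -0.0029] yaw -0.03 F [-0.5  3.5  5.6] w 0.0338 g 49.0 q6 63.5
[0.0, -0.002, -0.0, -0.001, -0.0, -0.105] mm 63
[0.0, -0.002, -0.0, 0.089, 0.173, -0.105] mm 133
```

```bash
python3 -m jog '[0,0,0,0,0,-0.06,-1, 0,0,0,0,0,-0.105,-1, 0,0,0,0.03,0.06,-0.105,-1, 0,0,0,0.07,0.13,-0.105,-1, 0,0,0,0.091,0.173,-0.105,-1]' 50; python3 - <<'E'
from h import *
st();p,d,KT=snap("wrist","w5");hsv=cv2.cvtColor(p,cv2.COLOR_RGB2HSV);cv2.imwrite("pics/w5.png",p[:,:,::-1])
go((.484,-.187,.04,0),(.484,-.187,.007,0))
E
```

```text
time: 8.0
tool_pos: [0.4852, -0.1887, 0.0594]
ee_rot: [[1.0, -0.001, 0.001], [-0.001, -1.0, -0.001], [0.001, 0.001, -1.0]]
wrist_force: [0.0, 0.2, -3.9]
gripper_width: 0.0341
grip_force: 50.6
8.0 [ 0.4852 -0.1887  0.0594] yaw -0.05 F [ 0.   0.2 -3.9] w 0.0341 g 50.6 q6 55.7
[0.003, -0.003, -0.002, -0.005, -0.008, 0.033] mm 21
[0.003, -0.003, -0.002, -0.005, -0.008, 0.088] mm 53
```

View pics/w5.png

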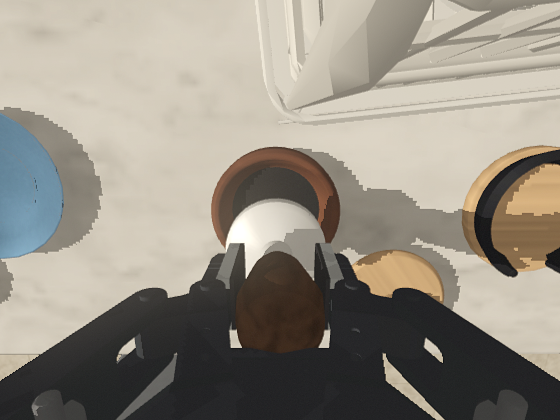

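The tamper hangs centred over the stand: its base is at (275,235) and the stand spans columns 211–340. I lower it and release.

```bash
python3 -m jog '[0,0,0,-0.003,-0.006,0.04,-1, 0,0,0,-0.003,-0.006,0.07,-1, 0,0,0,-0.003,-0.006,0.088,-1, 0,0,0,-0.003,-0.006,0.088,-1, 0,0,0,-0.003,-0.006,0.088,-1]' 50; python3 -c "
from h import *
st()"
```

```text
time: 8.68
tool_pos: [0.4826, -0.1833, 0.0065]
ee_rot: [[1.0, -0.0, 0.0], [-0.0, -1.0, -0.0], [0.0, 0.0, -1.0]]
wrist_force: [0.8, 0.4, -3.4]
gripper_width: 0.0338
grip_force: 50.6
8.68 [ 0.4826 -0.1833  0.0065] yaw -0.0 F [ 0.8  0.4 -3.4] w 0.0338 g 50.6 q6 56.0
```

```bash
python3 -m jog '[0,0,0,0.002,0.006,0,-1, 0,0,0,0.002,0.006,0.003,-1, 0,0,0,0.002,0.006,0.003,0, 0,0,0,0.002,0.006,0.003,1, 0,0,0,0.002,0.006,0.003,1]' 50;python3 -m jog '[0,0,0,0,0,-0.03,1, 0,0,0,0,0,-0.1,1, 0,0,0,0,0,-0.2,1, 0,0,0,0,0,-0.3,1, 0,0,0,0,0,-0.4,1]' 50; python3 - <<'E'
from h import *
st();p,d,KT=snap("wrist","w6");snap("top","t6")
go((.45,.18,.28,0))
E
```

```text
time: 9.3
tool_pos: [0.4837, -0.1869, 0.0045]
ee_rot: [[1.0, -0.0, 0.0], [-0.0, -1.0, -0.0], [0.0, 0.0, -1.0]]
wrist_force: [0.2, 0.3, 0.8]
gripper_width: 0.0769
grip_force: 0.0
time: 9.93
tool_pos: [0.4834, -0.1866, 0.248]
ee_rot: [[1.0, -0.0, 0.001], [-0.0, -1.0, -0.001], [0.001, 0.001, -1.0]]
wrist_force: [1.0, -0.4, -0.7]
gripper_width: 0.0853
grip_force: 0.0
9.93 [ 0.4834 -0.1866  0.248 ] yaw -0.01 F [ 1.  -0.4 -0.7] w 0.0853 g 0.0 q6 55.8
[0.008, -0.012, -0.0, -0.062, -0.615, -0.049] mm 372
```

View pics/w6.png

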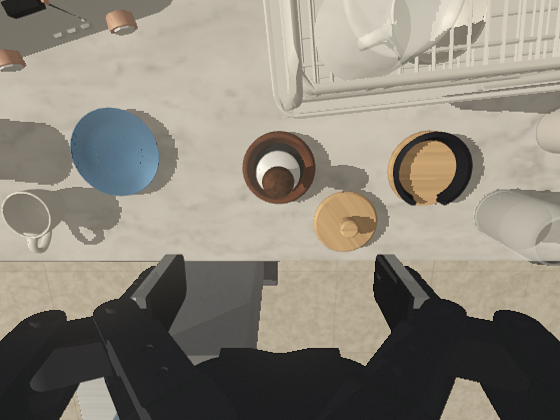

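The tamper stands in its well at (278,168) and the cradle is at (430,168). I move over the cradle for a vertical view to fix its centre and slot axis.

```bash
python3 -m jog '[0,0,0,-0.04,0.1,0,1, 0,0,0,-0.08,0.2,0.02,1, 0,0,0,-0.122,0.331,0.05,1, 0,0,0,-0.122,0.331,0.05,1, 0,0,0,-0.122,0.331,0.05,1]' 50; python3 - <<'E'
from h import *
st();p,d,KT=snap("wrist","w7");hsv=cv2.cvtColor(p,cv2.COLOR_RGB2HSV);h,s,v=[hsv[...,i].astype(int) for i in range(3)]
M=lambda c:(c*255).astype(np.uint8)
print(KT[1][:3,3])
W=cloud(KT,d)
u,w=[int(x) for x in (KT[0]@(np.linalg.inv(KT[1])@[.4815,-.386,.01,1])[:3]/(np.linalg.inv(KT[1])@[.4815,-.386,.01,1])[2])[:2]];print(u,w)
roi=(u-65,max(0,w-60),u+65,w+65)
m=M(v<70);m[:, :]=m
_,P=seg(p,KT,m,roi,.028,name="outer top")
# inner top edge & slot: use pixels black
vv,uu=np.nonzero(m[roi[1]:roi[3],roi[0]:roi[2]]);Q=np.array([ray(KT,a+roi[0],b+roi[1],.028)[:2] for a,b in zip(uu,vv)])
c,r,f=circ(P);q=Q-c;rr=np.linalg.norm(q,axis=1);a=np.degrees(np.arctan2(q[:,1],q[:,0]))%360
for lo,hi in((.039,.041),(.041,.043),(.043,.045),(.045,.047),(.047,.049)):
    b=np.sort(a[(rr>lo)&(rr<hi)]);g=np.diff(b);i=g.argmax();print(lo,b[i].round(1),b[i+1].round(1),"mid",((b[i]+b[i+1])/2).round(2),"w",(lo+hi)*np.sin(np.radians(g[i]/2)).round(4))
seg(p,KT,M((s>60)|(v<70)),roi,.010,name="base")
cv2.imwrite("pics/w7c.png",cv2.resize(p[roi[1]:roi[3],roi[0]:roi[2],::-1],None,fx=4,fy=4))
E
```

```text
time: 10.65
tool_pos: [0.4091, -0.3867, 0.2142]
ee_rot: [[1.0, -0.004, -0.001], [-0.004, -1.0, 0.001], [-0.001, -0.001, -1.0]]
wrist_force: [0.4, 0.2, -0.4]
gripper_width: 0.0854
grip_force: 0.0
10.65 [ 0.4091 -0.3867  0.2142] yaw -0.21 F [ 0.4  0.2 -0.4] w 0.0854 g 0.0 q6 34.7
[ 0.47914625 -0.38813018  0.39696169]
277 110
outer top c [ 0.4817 -0.3852] dia 99.0 inl 0.7 px [278. 108.] ext [93. 94.]
0.039 153.8 206.8 mid 180.3 w 0.035736
0.041 155.7 205.5 mid 180.58 w 0.03533039999999999
0.043 156.9 202.8 mid 179.85 w 0.034364
0.045 35.2 118.2 mid 76.67 w 0.0609592
0.047 40.0 116.9 mid 78.47 w 0.059654399999999996
base c [ 0.4821 -0.3852] dia 103.5 inl 0.84 px [278. 109.] ext [102.  98.]
```

View pics/w7c.png

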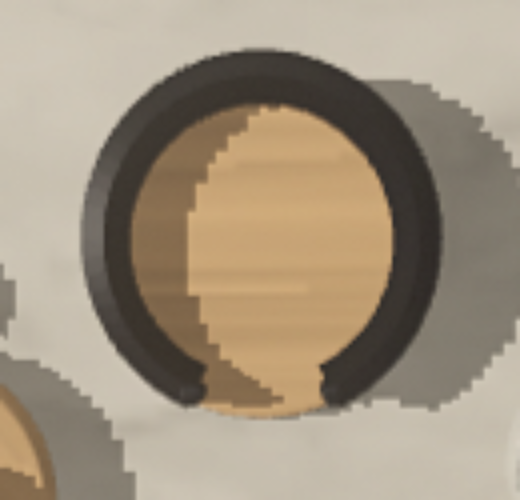

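```bash
python3 - <<'E'
from h import *
p,d,KT=load("w7");hsv=cv2.cvtColor(p,cv2.COLOR_RGB2HSV);h,s,v=[hsv[...,i].astype(int) for i in range(3)]
M=lambda c:(c*255).astype(np.uint8);roi=(212,50,342,175)
c1,P=seg(p,KT,M((s>80)&(v>75)),(232,70,320,160),.010,hull=False,name="floor wood")
# dark wall incl. bright side: depth-based heights
W=cloud(KT,d);Z=W[...,2];print("table z",np.nanmedian(Z[60:160,180:205]),"floor",np.nanmedian(Z[100:120,270:285]),"wall",np.nanpercentile(Z[60:160,225:330],98))
m=M(Z>.019);c2,P=seg(p,KT,m,roi,.028,name="wall by height")
k=(Z>.022)&(Z<.04);k[:, :212]=0;k[:,342:]=0;k[175:]=0
Q=W[k][:,:2];
for c in(c1,c2):
    q=Q-c;rr=np.linalg.norm(q,axis=1);a=np.degrees(np.arctan2(q[:,1],q[:,0]))%360
    for lo,hi in((.040,.044),(.044,.048)):
        b=np.sort(a[(rr>lo)&(rr<hi)]);g=np.diff(b);i=g.argmax();print(lo,b[i].round(1),b[i+1].round(1),"mid",((b[i]+b[i+1])/2).round(2))
print(np.percentile(Q,[0.5,99.5],axis=0))
E
```

```text
floor wood c [ 0.4817 -0.3849] dia 76.4 inl 0.77 px [277. 115.] ext [87. 77.]
table z 0.0008276771514058034 floor 0.010468396457745388 wall 0.028591035655994256
wall by height c [ 0.4814 -0.385 ] dia 100.5 inl 0.87 px [277. 108.] ext [ 95. 101.]
0.04 156.6 204.6 mid 180.61
0.044 158.2 202.6 mid 180.44
0.04 156.4 204.6 mid 180.47
0.044 158.0 202.6 mid 180.3
[[ 0.42516184 -0.44424813]
 [ 0.59090083 -0.31869643]]
```

```bash
python3 -m jog '[0,0,0,0.006,-0.5,-0.06,1, 0,0,0,0.006,-0.5,-0.06,1, 0,0,0,0.006,-0.5,-0.06,1, 0,0,0,0.006,-0.5,-0.06,1, 0,0,0,0.006,-0.5,-0.06,1]' 50;python3 -m jog '[0,0,0,0,-0.5,0,1, 0,0,0,0,-0.5,0,1, 0,0,0,0,-0.5,0,1, 0,0,0,0,-0.5,0,1, 0,0,0,0,-0.5,0,1]' 50; python3 -c "
from h import *
st();go((.42,.38,.25,0))"
```

```text
time: 11.32
tool_pos: [0.4138, -0.0819, 0.2516]
ee_rot: [[1.0, 0.002, 0.002], [0.002, -1.0, -0.0], [0.002, 0.0, -1.0]]
wrist_force: [-0.0, 0.5, 0.5]
gripper_width: 0.0851
grip_force: 0.0
time: 11.95
tool_pos: [0.4127, 0.2182, 0.2515]
ee_rot: [[1.0, 0.003, 0.002], [0.003, -1.0, 0.001], [0.002, -0.001, -1.0]]
wrist_force: [1.3, -0.5, 0.7]
gripper_width: 0.0852
grip_force: 0.0
11.95 [0.4127 0.2182 0.2515] yaw 0.18 F [ 1.3 -0.5  0.7] w 0.0852 g 0.0 q6 103.1
[-0.001, -0.002, 0.003, 0.013, -0.27, 0.003] mm 162
```

```bash
python3 -m jog '[0,0,0,0.013,-0.27,0,1, 0,0,0,0.013,-0.27,0,1, 0,0,0,0.013,-0.27,0,1, 0,0,0,0.013,-0.27,0,1, 0,0,0,0.013,-0.27,0,1]' 50;python3 -c "
from h import *
st();snap('wrist','w8')"
```

```text
time: 12.58
tool_pos: [0.421, 0.3767, 0.2508]
ee_rot: [[1.0, 0.001, 0.0], [0.001, -1.0, -0.0], [0.0, 0.0, -1.0]]
wrist_force: [-0.8, -0.5, 0.1]
gripper_width: 0.0854
grip_force: 0.0
12.57 [0.421  0.3767 0.2508] yaw 0.08 F [-0.8 -0.5  0.1] w 0.0854 g 0.0 q6 119.7
```

View pics/w8.png

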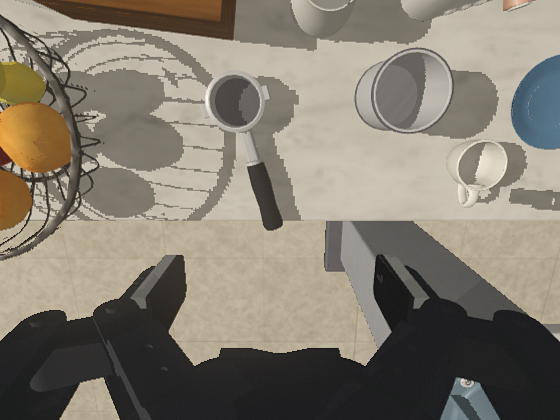

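The portafilter head is at (235,102), with its neck near (250,145) and the handle end at (272,228). The canister mouth is at (413,90), the cup at (483,160) and its ear at (467,193).

```bash
python3 - <<'E'
from h import *
p,d,KT=load("w8");hsv=cv2.cvtColor(p,cv2.COLOR_RGB2HSV);h,s,v=[hsv[...,i].astype(int) for i in range(3)]
W=cloud(KT,d);Z=W[...,2]
k=np.zeros(Z.shape,bool);k[60:140,195:280]=True
Q=W[k&(Z>.027)&(Z<.04)];c,r,f=circ(Q);print("head from cloud",c,2*r,f,len(Q))
m=((Z>.022)&k).astype(np.uint8)*255
seg(p,KT,m,(195,60,280,135),.031,name="head hull")
hm=np.zeros(Z.shape,bool);hm[155:240,235:300]=True;hm&=(v<75)&(Z>.008)
yy,xx=np.nonzero(hm);P=np.array([ray(KT,a,b,.018)[:2] for a,b in zip(xx,yy)])
l=cv2.fitLine(P.astype(np.float32),cv2.DIST_HUBER,0,.001,.001).ravel();dd=l[:2]*np.sign(-l[0])
print("handle mid",P.mean(0),"dir",dd,"yaw pf",np.degrees(np.arctan2(-dd[1],-dd[0])),"len",np.ptp(P@dd),"n",len(P),"zs",np.nanpercentile(Z[hm],[50,90]))
# neck
nm=np.zeros(Z.shape,bool);nm[136:162,235:265]=True;nm&=(Z>.008)&(Z<.03)
N=W[nm];print("neck cloud",np.median(N,0),len(N))
for C in(c,):
    q=P.mean(0)-C;print("yaw head->handle",np.degrees(np.arctan2(-q[1],-q[0])),"dist",np.linalg.norm(q),"end",((P-C)@dd).max(),((P-C)@dd).min())
E
```

```text
head from cloud [0.50450023 0.42966778] 0.06701876999389354 0.7236227824463118 1071
head hull c [0.5038 0.4295] dia 73.2 inl 0.64 px [235. 102.] ext [74. 85.]
handle mid [0.38259115 0.39554455] dir [-0.9639195 -0.2661938] yaw pf 15.437901 len 0.094320151952338 n 1188 zs [0.02718629 0.0291953 ]
neck cloud [0.4467667  0.41306396 0.0229644 ] 355
yaw head->handle 15.637317192774516 dist 0.12659469947808774 end 0.17471491724629917 0.0803947652939611
```

```bash
python3 - <<'E'
from h import *
p,d,KT=load("w1");print("jar top",[np.round(ray(KT,340+a/4,70+b/4,.106),3) for a,b in((525,395),(702,395),(613,305),(613,485))])
go((.4448,.4131,.05,15.5),(.4448,.4131,-.035,15.5))
E
```

```text
jar top [array([ 0.419, -0.47 ,  0.106]), array([ 0.419, -0.527,  0.106]), array([ 0.447, -0.493,  0.106]), array([ 0.389, -0.504,  0.106])]
[0.0, -0.0, -0.258, 0.039, -0.062, 0.335] mm 206
[0.0, -0.0, -0.258, 0.039, -0.062, 0.476] mm 289
```

```bash
python3 -m jog '[0,0,-0.258,0.039,-0.062,0.1,1, 0,0,-0.258,0.039,-0.062,0.2,1, 0,0,-0.258,0.039,-0.062,0.3,1, 0,0,-0.258,0.039,-0.062,0.335,1, 0,0,-0.258,0.039,-0.062,0.335,1]' 90;python3 -c "
from h import *
st();go((.4448,.4131,-.025,15.5),(.4448,.4131,-.041,15.5))"
```

```text
time: 13.25
tool_pos: [0.4439, 0.4116, 0.0474]
ee_rot: [[0.964, 0.265, -0.004], [0.265, -0.964, -0.003], [-0.005, 0.002, -1.0]]
wrist_force: [-0.9, 0.5, 0.2]
gripper_width: 0.0853
grip_force: 0.0
13.25 [0.4439 0.4116 0.0474] yaw 15.37 F [-0.9  0.5  0.2] w 0.0853 g 0.0 q6 106.2
[0.001, 0.005, -0.002, 0.003, -0.002, 0.121] mm 72
[0.001, 0.005, -0.002, 0.003, -0.002, 0.147] mm 88
```

```bash
python3 -m jog '[0,0,0,0.003,-0.002,0.06,1, 0,0,0,0.003,-0.002,0.12,1, 0,0,0,0.003,-0.002,0.142,1, 0,0,0,0.003,-0.002,0.142,0, 0,0,0,0.003,-0.002,0.142,-0.4]' 90;python3 -m jog '[0,0,0,0,0,0,-0.4, 0,0,0,0,0,0,-0.5, 0,0,0,0,0,0,-1, 0,0,0,0,0,0,-1, 0,0,0,0,0,0,-1]' 90;python3 -c "
from h import *
st()"
```

```text
time: 13.88
tool_pos: [0.4485, 0.4163, -0.0335]
ee_rot: [[0.964, 0.266, 0.003], [0.266, -0.964, 0.002], [0.003, -0.001, -1.0]]
wrist_force: [-0.8, -0.0, 0.6]
gripper_width: 0.0517
grip_force: 0.0
time: 14.5
tool_pos: [0.4472, 0.4156, -0.0349]
ee_rot: [[0.964, 0.267, 0.001], [0.267, -0.964, 0.0], [0.001, -0.0, -1.0]]
wrist_force: [-2.0, -2.5, 5.3]
gripper_width: 0.0138
grip_force: 87.8
14.5 [ 0.4472  0.4156 -0.0349] yaw 15.47 F [-2.  -2.5  5.3] w 0.0138 g 87.8 q6 106.3
```

```bash
python3 -m jog '[0,0,0,0,0,-0.02,-1, 0,0,0,0,0,-0.06,-1, 0,0,0,0,0,-0.12,-1, 0,0,0,0,0,-0.18,-1, 0,0,0,0,0,-0.23,-1]' 90;python3 -c "
from h import *
st();snap('side','s9');p,d,KT=snap('wrist','w9')
go((.4,.2,.105,10),(.4,-.0,.105,.5))
b=cv2.imread('pics/s9.png');a=cv2.imread('pics/w9.png');cv2.imwrite('pics/m9.png',np.hstack([cv2.resize(a,(480,360)),cv2.resize(b[190:370,220:400],(360,360))[:,:320]]))"
```

```text
time: 15.12
tool_pos: [0.4466, 0.4153, 0.1037]
ee_rot: [[0.964, 0.267, -0.0], [0.267, -0.964, 0.0], [-0.0, -0.0, -1.0]]
wrist_force: [0.7, 0.9, -2.7]
gripper_width: 0.0136
grip_force: 88.1
15.12 [0.4466 0.4153 0.1037] yaw 15.46 F [ 0.7  0.9 -2.7] w 0.0136 g 88.1 q6 106.3
[-0.002, -0.006, 0.091, -0.175, 0.327, 0.001] mm 222
[-0.003, -0.006, 0.25, -0.264, 0.648, -0.001] mm 420
```

View pics/m9.png

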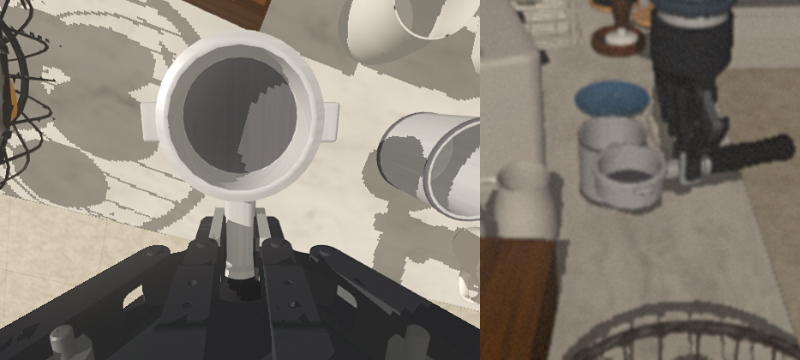

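The portafilter hangs level from its neck, with the head at (240,117) in the left panel. I carry it over.

```bash
python3 -m jog '[0,0,0.035,-0.032,0.092,0,-1, 0,0,0.07,-0.064,0.183,0,-1, 0,0,0.105,-0.096,0.275,0,-1, 0,0,0.14,-0.127,0.367,0,-1, 0,0,0.175,-0.159,0.459,0,-1]' 90;python3 - <<'E'
from h import *
st();go((.42,-.18,.105,.5))
p,d,KT=load("w9");P=imaging.camera_params("wrist")
C=cloud((P["K"],P["mount"]),d);m=(C[...,2]<.02)&(C[...,2]>-.06);m[:35]=0;m[235:]=0;m[:,:185]=0;m[:,375:]=0
Z=C[...,2];top=np.nanpercentile(Z[m],3);print("rim tool z",top)
Q=C[m&(Z<top+.006)];print(circ(Q))
E
```

```text
time: 15.85
tool_pos: [0.4268, 0.1229, 0.1009]
ee_rot: [[0.996, 0.086, -0.002], [0.086, -0.996, -0.0], [-0.002, -0.0, -1.0]]
wrist_force: [0.2, -0.4, -3.2]
gripper_width: 0.0135
grip_force: 88.6
15.85 [0.4268 0.1229 0.1009] yaw 4.92 F [ 0.2 -0.4 -3.2] w 0.0135 g 88.6 q6 85.8
[0.0, 0.002, 0.074, -0.055, 0.502, -0.007] mm 303
rim tool z -0.05818238505010681
(array([0.05930042, 0.00115129]), np.float64(0.030145674806988473), np.float64(0.9983228511530399))
```

```bash
python3 -m jog '[0,0,0.015,-0.011,0.09,0,-1, 0,0,0.03,-0.022,0.19,0,-1, 0,0,0.045,-0.033,0.29,0,-1, 0,0,0.06,-0.044,0.39,0,-1, 0,0,0.074,-0.055,0.49,0,-1]' 90;python3 - <<'E'
from h import *
P=imaging.camera_params("wrist")
for nm in("w9","w10"):
    if nm=="w10": st();p,d,KT=snap("wrist",nm)
    else: p,d,KT=load(nm)
    C=cloud((P["K"],P["mount"]),d);Z=C[...,2]
    m=(Z<0)&(Z>-.075);m[200:]=0
    Q=C[m];r=np.hypot(Q[:,0]-.0593,Q[:,1]-.001);Q=Q[(r>.0285)&(r<.033)]
    Q=Q[Q[:,2]<np.median(Q[:,2])+.004]
    A=np.c_[Q[:,:2]-[.0593,.001],np.ones(len(Q))];s=np.linalg.lstsq(A,Q[:,2],rcond=None)[0];print(nm,"slope deg x,y",np.degrees(s[:2]),"rim z",s[2],len(Q))
go((.4225,-.384,.105,.5))
E
```

```text
time: 16.48
tool_pos: [0.4196, -0.1725, 0.101]
ee_rot: [[1.0, 0.008, -0.001], [0.008, -1.0, 0.001], [-0.001, -0.001, -1.0]]
wrist_force: [1.7, 0.0, -3.0]
gripper_width: 0.0137
grip_force: 88.6
w9 slope deg x,y [-1.53153668  0.09365297] rim z -0.06319237474860857 6205
16.48 [ 0.4196 -0.1725  0.101 ] yaw 0.48 F [ 1.7  0.  -3. ] w 0.0137 g 88.6 q6 52.1
w10 slope deg x,y [-1.46006663  0.0676914 ] rim z -0.06325272934889625 6219
[0.005, -0.0, -0.004, 0.002, 0.339, -0.003] mm 204
```

```bash
python3 -m jog '[0,0,0,0.002,0.1,0,-1, 0,0,0,0.003,0.2,0,-1, 0,0,0,0.005,0.3,0,-1, 0,0,0,0.005,0.345,0,-1, 0,0,0,0.005,0.345,0,-1]' 90;python3 - <<'E'
from h import *
st();p,d,KT=snap("wrist","w11")
go((.4225,-.3845,.02,.5),(.4225,-.3845,-.018,.5))
E
```

```text
time: 17.15
tool_pos: [0.4248, -0.3793, 0.1005]
ee_rot: [[1.0, 0.007, -0.001], [0.007, -1.0, 0.001], [-0.001, -0.001, -1.0]]
wrist_force: [0.4, 1.4, -3.9]
gripper_width: 0.0137
grip_force: 89.5
17.15 [ 0.4248 -0.3793  0.1005] yaw 0.38 F [ 0.4  1.4 -3.9] w 0.0137 g 89.5 q6 35.9
[-0.003, 0.002, -0.001, -0.004, 0.012, 0.134] mm 81
[-0.003, 0.002, -0.001, -0.004, 0.012, 0.197] mm 119
```

View pics/w11.png

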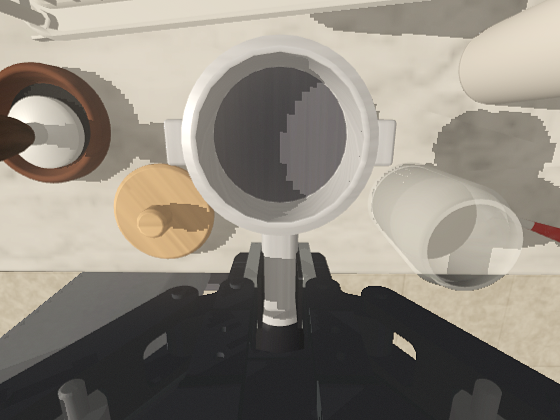

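The head, at (281,135), covers the cradle, with the lid at (163,212) and the jar at (450,225) clear of the fingers. I lower it.

```bash
python3 -m jog '[0,0,0,-0.004,0.009,0.04,-1, 0,0,0,-0.004,0.009,0.09,-1, 0,0,0,-0.004,0.009,0.13,-1, 0,0,0,-0.004,0.009,0.134,-1, 0,0,0,-0.004,0.009,0.134,-1]' 90;python3 - <<'E'
from h import *
st()
go((.4225,-.3845,-.006,.5),(.4225,-.3845,-.020,.5))
E
```

```text
time: 17.82
tool_pos: [0.4237, -0.3828, 0.0222]
ee_rot: [[1.0, 0.01, -0.0], [0.01, -1.0, 0.0], [-0.0, -0.0, -1.0]]
wrist_force: [-0.3, -0.6, -4.2]
gripper_width: 0.0141
grip_force: 89.3
17.82 [ 0.4237 -0.3828  0.0222] yaw 0.58 F [-0.3 -0.6 -4.2] w 0.0141 g 89.3 q6 35.4
[-0.0, 0.0, 0.001, -0.002, 0.003, 0.047] mm 28
[-0.0, 0.0, 0.001, -0.002, 0.003, 0.07] mm 42
```

```bash
python3 -m jog '[0,0,0,-0.002,0.003,0.02,-1, 0,0,0,-0.002,0.003,0.04,-1, 0,0,0,-0.002,0.003,0.055,-1, 0,0,0,-0.002,0.003,0.067,-1, 0,0,0,-0.002,0.003,0.067,-1]' 90;python3 - <<'E'
from h import *
st()
E
```

```text
time: 18.45
tool_pos: [0.4218, -0.3849, -0.0192]
ee_rot: [[1.0, 0.009, -0.001], [0.009, -1.0, 0.001], [-0.001, -0.001, -1.0]]
wrist_force: [0.4, 0.3, -3.4]
gripper_width: 0.0136
grip_force: 89.4
18.45 [ 0.4218 -0.3849 -0.0192] yaw 0.52 F [ 0.4  0.3 -3.4] w 0.0136 g 89.4 q6 35.2
```

```bash
python3 -m jog '[0,0,0,0,0,0.003,-1, 0,0,0,0,0,0.006,-1, 0,0,0,0,0,0.006,-0.5, 0,0,0,0,0,0.006,-0.15, 0,0,0,0,0,0.006,-0.15]' 90;python3 -m jog '[0,0,0,0,0,0,-0.15, 0,0,0,0,0,-0.03,-0.15, 0,0,0,0,0,-0.1,-0.15, 0,0,0,0,0,-0.2,-0.15, 0,0,0,0,0,-0.3,1]' 90;python3 - <<'E'
from h import *
st();snap("wrist","w12");go((.41,-.2,.25,0))
E
```

```text
time: 19.08
tool_pos: [0.4226, -0.3858, -0.0214]
ee_rot: [[1.0, 0.009, 0.001], [0.009, -1.0, -0.001], [0.001, 0.001, -1.0]]
wrist_force: [-0.7, 1.0, -0.4]
gripper_width: 0.0364
grip_force: 0.0
time: 19.7
tool_pos: [0.4221, -0.3853, 0.1611]
ee_rot: [[1.0, 0.009, 0.0], [0.009, -1.0, -0.001], [0.0, 0.001, -1.0]]
wrist_force: [0.5, -0.9, 0.2]
gripper_width: 0.0536
grip_force: 0.0
19.7 [ 0.4221 -0.3853  0.1611] yaw 0.52 F [ 0.5 -0.9  0.2] w 0.0536 g 0.0 q6 35.2
[0.011, -0.008, 0.009, -0.022, -0.314, -0.136] mm 206
```

View pics/w12.png

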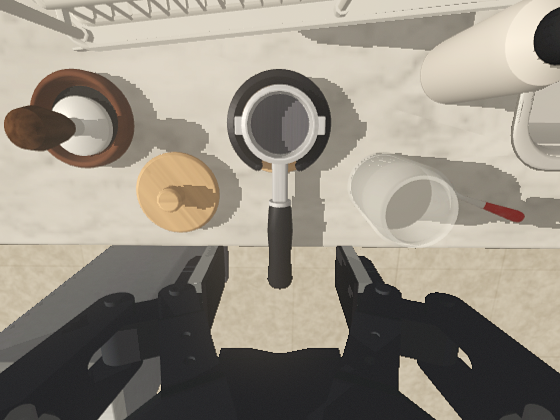

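The portafilter sits in the cradle at (278,122) with its handle out through the slot. I check its level and the tamper's height numerically, then move on to the cup.

```bash
python3 - <<'E'
from h import *
p,d,KT=load("w12");W=cloud(KT,d);Z=W[...,2]
k=np.zeros(Z.shape,bool);k[78:168,238:320]=True;Q=W[k&(Z>.035)&(Z<.05)];c,r,f=circ(Q);rr=np.hypot(*(Q[:,:2]-c).T);Q=Q[(rr>.026)&(rr<.0335)]
A=np.c_[Q[:,:2]-c,np.ones(len(Q))];s=np.linalg.lstsq(A,Q[:,2],rcond=None)[0];print("pf",c,2*r,"rim z",s[2],"tilt",np.degrees(s[:2]))
print("handle z",W[225:280:10,280].round(3).tolist())
T=W[100:150,0:50];print("tamper top",np.nanpercentile(T[...,2],99), np.nanmedian(T[T[...,2]>.085],0))
E
python3 -m jog '[0,0,0,-0.022,-0.1,-0.1,1, 0,0,0,-0.022,-0.2,-0.12,1, 0,0,0,-0.022,-0.3,-0.12,1, 0,0,0,-0.022,-0.4,-0.12,1, 0,0,0,-0.022,-0.5,-0.12,1]' 60; python3 -c "
from h import *
st();go((.40,.09,.22,0))"
```

```text
pf [ 0.481327   -0.38587018] 0.06667603930549222 rim z 0.0409932287304882 tilt [0.30653232 0.04181935]
handle z [[0.382, -0.387, 0.038], [0.372, -0.387, 0.04], [0.361, -0.387, 0.039], [0.349, -0.388, 0.039], [0.337, -0.388, 0.038], [0.325, -0.388, 0.038]]
tamper top 0.09613414654565092 [ 0.47924703 -0.19064188  0.09176612]
time: 20.38
tool_pos: [0.4063, -0.0944, 0.2314]
ee_rot: [[1.0, 0.008, 0.003], [0.008, -1.0, -0.001], [0.003, 0.001, -1.0]]
wrist_force: [0.9, 0.9, -0.4]
gripper_width: 0.0853
grip_force: 0.0
20.38 [ 0.4063 -0.0944  0.2314] yaw 0.48 F [ 0.9  0.9 -0.4] w 0.0853 g 0.0 q6 60.0
[0.001, -0.002, 0.008, -0.008, -0.307, 0.019] mm 185
```

Both are seated: the portafilter rim is at 41 mm and level, and the tamper top is at about 95–96 mm. On to the cup.

```bash
python3 -m jog '[0,0,0.008,-0.008,-0.1,0.01,1, 0,0,0.008,-0.008,-0.2,0.019,1, 0,0,0.008,-0.008,-0.3,0.019,1, 0,0,0.008,-0.008,-0.307,0.019,1, 0,0,0.008,-0.008,-0.307,0.019,1]' 60; python3 -c "
from h import *
st();snap('wrist','w13')"
```

```text
time: 21.0
tool_pos: [0.4, 0.0881, 0.2192]
ee_rot: [[1.0, 0.002, 0.001], [0.002, -1.0, -0.001], [0.001, 0.001, -1.0]]
wrist_force: [0.0, -0.2, -0.0]
gripper_width: 0.0851
grip_force: 0.0
21.0 [0.4    0.0881 0.2192] yaw 0.14 F [ 0.  -0.2 -0. ] w 0.0851 g 0.0 q6 85.6
```

View pics/w13.png

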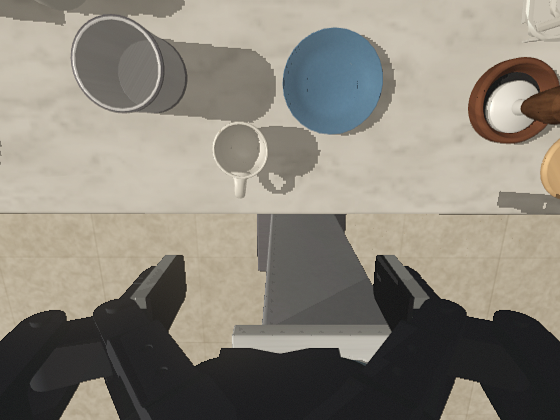

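The cup rim is at (240,150) with its ear pointing at the robot, ending at (239,195). The saucer is at (333,81) and the canister mouth at (118,64).

```bash
python3 - <<'E'
from h import *
p,d,KT=load("w13");hsv=cv2.cvtColor(p,cv2.COLOR_RGB2HSV);h,s,v=[hsv[...,i].astype(int) for i in range(3)]
W=cloud(KT,d);Z=W[...,2]
def reg(u0,v0,u1,v1,lo,hi):
    k=np.zeros(Z.shape,bool);k[v0:v1,u0:u1]=True;return k&(Z>lo)&(Z<hi)
Q=W[reg(205,115,275,182,.046,.06)];c,r,f=circ(Q);print("cup rim cloud",c,2*r,f,len(Q))
m=(reg(205,115,275,200,.012,.06)).astype(np.uint8)*255;seg(p,KT,m,(205,115,275,176),.052,name="cup hull")
E=W[reg(225,180,255,205,.008,.06)];e=np.nanmedian(E,0);far=E[np.argsort(E[:,0])[:15]].mean(0)
print("ear",e,far,"dir deg",np.degrees(np.arctan2(*(e[:2]-c)[::-1])),"reach",np.linalg.norm(far[:2]-c))
seg(p,KT,((h>95)&(h<125)&(s>60)).astype(np.uint8)*255,(270,20,395,145),.013,name="saucer")
Q=W[reg(270,20,395,145,.002,.008)];print("floor",circ(Q))
Q=W[reg(60,5,180,125,.080,.095)];c2,r2,f2=circ(Q);print("canister",c2,2*r2,f2)
E
```

```text
cup rim cloud [0.43093465 0.12969674] 0.057761666587980445 0.7018348623853211 654
cup hull c [0.4308 0.13  ] dia 60.9 inl 0.89 px [240. 149.] ext [57. 61.]
ear [0.3883163  0.13177832 0.05020395] [0.37677443 0.13291844 0.04442901] dir deg 177.20376448905375 reach 0.054255957410353675
saucer c [0.5041 0.0264] dia 114.1 inl 1.0 px [333.  80.] ext [113. 114.]
floor (array([0.50387944, 0.02643501]), np.float64(0.030788736263677053), np.float64(0.6422390481341266))
canister [0.51200877 0.23595415] 0.07967222368855713 0.682421667551779
```

```bash
python3 - <<'E'
from h import *
p,d,KT=load("t6");W=cloud(KT,d).reshape(-1,3)
k=(W[:,0]>.45)&(W[:,0]<.9)&(W[:,2]>.1)&(W[:,2]<.35)&(W[:,1]>-.05)&(W[:,1]<.45);Q=W[k]
for y in np.arange(-.05,.45,.05):
    q=Q[(Q[:,1]>=y)&(Q[:,1]<y+.05)]
    if len(q): print(y.round(2),"min x",np.percentile(q[:,0],2).round(3),"max z",q[:,2].max().round(3),len(q))
go((.431,.130,.02,0),(.431,.130,-.040,0))
E
```

```text
-0.05 min x 0.727 max z 0.2 262
0.0 min x 0.678 max z 0.199 682
0.05 min x 0.64 max z 0.2 818
0.1 min x 0.648 max z 0.201 751
0.15 min x 0.703 max z 0.199 561
0.2 min x 0.719 max z 0.2 403
0.25 min x 0.746 max z 0.201 210
0.35 min x 0.66 max z 0.136 39
0.4 min x 0.66 max z 0.133 30
[0.001, -0.001, 0.001, 0.051, -0.071, 0.332] mm 206
[0.001, -0.001, 0.001, 0.051, -0.071, 0.432] mm 264
```

```bash
python3 -m jog '[0,0,0,0.025,-0.035,0.1,1, 0,0,0,0.051,-0.071,0.2,1, 0,0,0,0.051,-0.071,0.29,1, 0,0,0,0.051,-0.071,0.31,1, 0,0,0,0.051,-0.071,0.31,1]' 30;python3 - <<'E'
from h import *
st();p,d,KT=snap("wrist","w14");go((.431,.130,-.01,-1),(.431,.130,-.040,-1))
W=cloud(KT,d);Z=W[...,2];k=(Z>.047)&(Z<.06)&(abs(W[...,0]-.43)<.04)&(abs(W[...,1]-.13)<.035);print(circ(W[k]),k.sum())
E
```

```text
time: 21.68
tool_pos: [0.431, 0.1295, 0.0332]
ee_rot: [[1.0, -0.002, -0.001], [-0.002, -1.0, -0.0], [-0.001, 0.0, -1.0]]
wrist_force: [0.3, 0.3, 0.1]
gripper_width: 0.0853
grip_force: 0.0
21.68 [0.431  0.1295 0.0332] yaw -0.09 F [0.3 0.3 0.1] w 0.0853 g 0.0 q6 91.6
[0.0, -0.002, 0.016, -0.002, -0.0, 0.074] mm 44
[0.0, -0.002, 0.016, -0.002, -0.0, 0.124] mm 74
(array([0.43164436, 0.13029494]), np.float64(0.02908752981758795), np.float64(0.698394495412844)) 2616
```

```bash
python3 -m jog '[0,0,0.016,0,-0.001,0.04,1, 0,0,0.016,0,-0.001,0.08,1, 0,0,0.016,0,-0.001,0.11,1, 0,0,0.016,0,-0.001,0.122,1, 0,0,0.016,0,-0.001,0.122,1]' 30;python3 -m jog '[0,0,0,0,0,0,0.7, 0,0,0,0,0,0,0.5, 0,0,0,0,0,0,0.3, 0,0,0,0,0,0,0.1, 0,0,0,0,0,0,0]' 30;python3 - <<'E'
from h import *
st()
E
```

```text
time: 22.35
tool_pos: [0.432, 0.1311, -0.0392]
ee_rot: [[1.0, -0.016, 0.002], [-0.016, -1.0, 0.0], [0.002, -0.0, -1.0]]
wrist_force: [0.5, -0.7, -0.5]
gripper_width: 0.0853
grip_force: 0.0
time: 22.98
tool_pos: [0.4313, 0.1313, -0.0397]
ee_rot: [[1.0, -0.016, 0.001], [-0.016, -1.0, -0.0], [0.001, 0.0, -1.0]]
wrist_force: [-0.9, -0.4, 7.5]
gripper_width: 0.0576
grip_force: 30.1
22.98 [ 0.4313  0.1313 -0.0397] yaw -0.9 F [-0.9 -0.4  7.5] w 0.0576 g 30.1 q6 92.7
```

```bash
python3 -m jog '[0,0,0,0,0,-0.03,0, 0,0,0,0,0,-0.08,0, 0,0,0,0,0,-0.1,0, 0,0,0,0,0,-0.1,0, 0,0,0,0,0,-0.1,0]' 30;python3 - <<'E'
from h import *
st();go((.504,.0265,.02,0))
E
```

```text
time: 23.6
tool_pos: [0.4297, 0.1313, 0.0185]
ee_rot: [[1.0, -0.016, -0.002], [-0.016, -1.0, -0.0], [-0.002, 0.0, -1.0]]
wrist_force: [-0.7, -0.6, -2.4]
gripper_width: 0.058
grip_force: 32.3
23.6 [0.4297 0.1313 0.0185] yaw -0.92 F [-0.7 -0.6 -2.4] w 0.058 g 32.3 q6 92.7
[0.0, 0.001, -0.015, 0.127, 0.173, -0.003] mm 128
```

```bash
python3 -m jog '[0,0,-0.004,0.032,0.043,0,0, 0,0,-0.008,0.064,0.086,0,0, 0,0,-0.012,0.096,0.13,0,0, 0,0,-0.015,0.127,0.173,0,0, 0,0,-0.015,0.127,0.173,0,0]' 30;python3 - <<'E'
from h import *
st();p,d,KT=snap("wrist","w15");hsv=cv2.cvtColor(p,cv2.COLOR_RGB2HSV)
h,s,v=[hsv[...,i].astype(int) for i in range(3)]
seg(p,KT,((h>95)&(h<125)&(s>60)).astype(np.uint8)*255,(150,0,410,235),.013,name="saucer")
P=imaging.camera_params("wrist");C=cloud((P["K"],P["mount"]),d);Z=C[...,2];W=cloud(KT,d)
k=(W[...,2]>.095)&(W[...,2]<.125)&(abs(C[...,0])<.04)&(abs(C[...,1])<.027);print("cup rim z",np.nanpercentile(W[...,2][k],[5,50,95]),circ(C[k]))
go((.504,.0265,-.02,0),(.504,.0265,-.034,0))
E
```

```text
time: 24.22
tool_pos: [0.5056, 0.0247, 0.0184]
ee_rot: [[1.0, -0.003, -0.001], [-0.003, -1.0, -0.0], [-0.001, 0.0, -1.0]]
wrist_force: [-1.0, -0.2, -1.0]
gripper_width: 0.0573
grip_force: 32.4
24.23 [0.5056 0.0247 0.0184] yaw -0.17 F [-1.  -0.2 -1. ] w 0.0573 g 32.4 q6 79.5
saucer c [0.5049 0.0268] dia 112.4 inl 0.59 px [274. 197.] ext [ 59. 116.]
cup rim z [0.09600807 0.10610833 0.11038237] (array([0.0022566 , 0.00138878]), np.float64(0.02800381654142052), np.float64(0.8424962852897474))
[-0.001, 0.002, -0.002, -0.001, -0.001, 0.064] mm 38
[-0.001, 0.002, -0.002, -0.0, -0.001, 0.087] mm 52
```

View pics/w15.png

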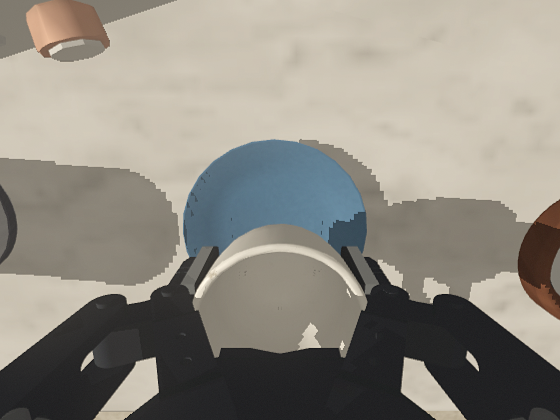

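The held cup, with its rim arc at (280,260), is centred over the saucer at (274,225). I lower it and release.

```bash
python3 -m jog '[0,0,0,-0.002,-0.002,0.03,0, 0,0,0,-0.002,-0.002,0.06,0, 0,0,0,-0.002,-0.002,0.075,0, 0,0,0,-0.002,-0.002,0.086,0, 0,0,0,-0.002,-0.002,0.086,0]' 30;python3 - <<'E'
from h import *
st()
E
```

```text
time: 24.9
tool_pos: [0.5034, 0.0278, -0.0325]
ee_rot: [[1.0, -0.0, -0.001], [-0.0, -1.0, 0.0], [-0.001, -0.0, -1.0]]
wrist_force: [-0.6, -0.2, -1.3]
gripper_width: 0.0575
grip_force: 32.4
24.9 [ 0.5034  0.0278 -0.0325] yaw -0.0 F [-0.6 -0.2 -1.3] w 0.0575 g 32.4 q6 79.6
```

```bash
python3 -m jog '[0,0,0,0,0.002,0.002,0, 0,0,0,0,0.002,0.003,0, 0,0,0,0,0.002,0.003,0.6, 0,0,0,0,0.002,0.003,0.9, 0,0,0,0,0.002,0.003,1]' 30;python3 -m jog '[0,0,0,0,0,0,1, 0,0,0,0,0,-0.03,1, 0,0,0,0,0,-0.1,1, 0,0,0,0,0,-0.2,1, 0,0,0,0,0,-0.3,1]' 30;python3 - <<'E'
from h import *
st();snap("wrist","w16");go((.40,.08,.2,0),(.40,-.2,.2,0))
E
```

```text
time: 25.52
tool_pos: [0.504, 0.0263, -0.0338]
ee_rot: [[1.0, -0.0, 0.0], [-0.0, -1.0, -0.0], [0.0, 0.0, -1.0]]
wrist_force: [-0.9, 0.5, -0.6]
gripper_width: 0.0852
grip_force: 0.0
time: 26.15
tool_pos: [0.5036, 0.0264, 0.149]
ee_rot: [[1.0, -0.0, 0.001], [-0.0, -1.0, -0.0], [0.001, 0.0, -1.0]]
wrist_force: [0.9, -1.1, 0.3]
gripper_width: 0.0851
grip_force: 0.0
26.15 [0.5036 0.0264 0.149 ] yaw -0.02 F [ 0.9 -1.1  0.3] w 0.0851 g 0.0 q6 79.5
[0.002, -0.013, 0.0, -0.18, -0.09, -0.073] mm 129
[0.002, -0.013, 0.0, -0.181, 0.376, -0.072] mm 254
```

View pics/w16.png

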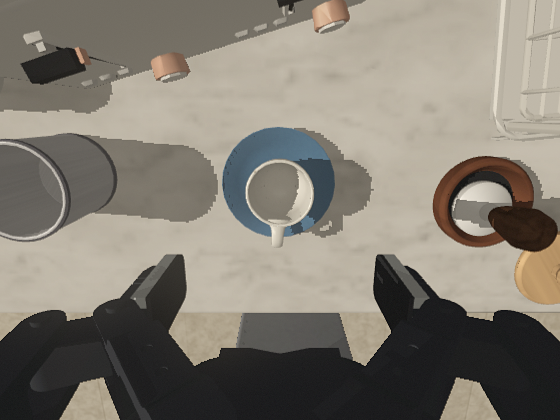

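```bash
python3 - <<'E'
from h import *
p,d,KT=load("w16");hsv=cv2.cvtColor(p,cv2.COLOR_RGB2HSV);h,s,v=[hsv[...,i].astype(int) for i in range(3)]
W=cloud(KT,d);Z=W[...,2];box=(abs(W[...,0]-.5)<.07)&(abs(W[...,1]-.027)<.05)
Q=W[box&(Z>.052)&(Z<.065)];c,r,f=circ(Q);rr=np.hypot(*(Q[:,:2]-c).T);Q=Q[(rr>.024)&(rr<.033)];A=np.c_[Q[:,:2]-c,np.ones(len(Q))];t=np.linalg.lstsq(A,Q[:,2],rcond=None)[0]
print("cup",c,2*r,f,"rim z",t[2],"tilt",np.degrees(t[:2]))
seg(p,KT,((h>95)&(h<125)&(s>60)).astype(np.uint8)*255,(200,110,350,245),.013,name="saucer")
E
python3 -m jog '[0,0,0,-0.05,0.06,-0.07,1, 0,0,0,-0.1,0.16,-0.072,1, 0,0,0,-0.15,0.26,-0.072,1, 0,0,0,-0.181,0.36,-0.072,1, 0,0,0,-0.19,0.45,-0.072,1]' 50
python3 -c "
from h import *
st();go((.36,-.278,.13,0))"
```

```text
cup [0.5044664  0.02528927] 0.05831193888826732 0.696588868940754 rim z 0.05602793081711227 tilt [ 0.49849827 -0.20314321]
saucer c [0.5037 0.0269] dia 114.0 inl 1.0 px [278. 182.] ext [113. 114.]
time: 26.82
tool_pos: [0.389, -0.2441, 0.1907]
ee_rot: [[1.0, -0.0, 0.002], [-0.0, -1.0, -0.002], [0.002, 0.002, -1.0]]
wrist_force: [1.8, 0.8, 0.6]
gripper_width: 0.0854
grip_force: 0.0
26.82 [ 0.389  -0.2441  0.1907] yaw -0.03 F [1.8 0.8 0.6] w 0.0854 g 0.0 q6 43.0
[0.002, -0.002, -0.0, -0.049, 0.056, 0.101] mm 75
```

The cup is centred in the saucer to within 2 mm, upright and on the floor (rim at 56 mm). Now I measure the lid.

```bash
python3 - <<'E'
from h import *
st();p,d,KT=snap("wrist","w17")
W=cloud(KT,d);Z=W[...,2];box=(abs(W[...,0]-.41)<.055)&(abs(W[...,1]+.278)<.055)
Q=W[box&(Z>.040)&(Z<.055)];print("knob",circ(Q),np.median(Q,0),len(Q))
hsv=cv2.cvtColor(p,cv2.COLOR_RGB2HSV);m=((box&(Z>.012)&(Z<.06))*255).astype(np.uint8)
seg(p,KT,m,(0,0,560,420),.020,name="disc")
go((.411,-.278,.03,0),(.411,-.278,-.023,0))
E
```

```text
26.82 [ 0.389  -0.2441  0.1907] yaw -0.03 F [1.8 0.8 0.6] w 0.0854 g 0.0 q6 43.0
knob (array([ 0.4099168, -0.2779164]), np.float64(0.010042207147342464), np.float64(0.6261467889908257)) [ 0.4099262  -0.27777641  0.04704798] 436
disc c [ 0.4097 -0.2779] dia 86.6 inl 1.0 px [309. 158.] ext [87. 86.]
[0.007, -0.001, -0.005, 0.038, 0.042, 0.269] mm 165
[0.007, -0.001, -0.005, 0.038, 0.041, 0.357] mm 217
```

```bash
python3 -m jog '[0,0,0,0.018,0.03,0.09,1, 0,0,0,0.036,0.05,0.18,1, 0,0,0,0.036,0.056,0.25,1, 0,0,0,0.036,0.056,0.269,1, 0,0,0,0.036,0.056,0.269,1]' 50
python3 -c "
from h import *
st();go((.410,-.278,-.0225,0))"
```

```text
time: 27.5
tool_pos: [0.4116, -0.2758, 0.0284]
ee_rot: [[1.0, -0.0, -0.0], [-0.0, -1.0, 0.0], [-0.0, -0.0, -1.0]]
wrist_force: [0.6, 0.3, 0.6]
gripper_width: 0.0855
grip_force: 0.0
27.5 [ 0.4116 -0.2758  0.0284] yaw -0.01 F [0.6 0.3 0.6] w 0.0855 g 0.0 q6 42.4
[-0.0, 0.0, -0.0, -0.003, 0.004, 0.085] mm 51
```

```bash
python3 -m jog '[0,0,0,-0.002,0.003,0.04,1, 0,0,0,-0.002,0.003,0.07,1, 0,0,0,-0.002,0.003,0.085,0.4, 0,0,0,-0.002,0.003,0.085,0, 0,0,0,-0.002,0.003,0.085,-0.2]' 50
python3 -m jog '[0,0,0,0,0,0,-0.3, 0,0,0,0,0,0,-0.6, 0,0,0,0,0,0,-1, 0,0,0,0,0,0,-1, 0,0,0,0,0,0,-1]' 50
python3 -c "
from h import *
st()"
```

```text
time: 28.12
tool_pos: [0.4118, -0.2787, -0.0207]
ee_rot: [[1.0, -0.0, 0.002], [-0.0, -1.0, -0.001], [0.002, 0.001, -1.0]]
wrist_force: [-0.6, 5.1, 11.1]
gripper_width: 0.0343
grip_force: 5.0
time: 28.75
tool_pos: [0.4123, -0.2779, -0.0198]
ee_rot: [[1.0, -0.0, 0.003], [-0.0, -1.0, -0.001], [0.003, 0.001, -1.0]]
wrist_force: [-1.5, 9.0, 21.9]
gripper_width: 0.023
grip_force: 59.1
28.75 [ 0.4123 -0.2779 -0.0198] yaw -0.01 F [-1.5  9.  21.9] w 0.023 g 59.1 q6 42.2
```

```bash
python3 -m jog '[0,0,0,0,0,-0.02,-1, 0,0,0,0,0,-0.06,-1, 0,0,0,0,0,-0.12,-1, 0,0,0,0,0,-0.18,-1, 0,0,0,0,0,-0.23,-1]' 50
python3 - <<'E'
from h import *
st();go((.46,-.05,.118,0),(.512,.2365,.118,0))
for nm in("w8","w13"):
    p,d,KT=load(nm);W=cloud(KT,d);Z=W[...,2];Q=W[(abs(W[...,0]-.51)<.06)&(abs(W[...,1]-.236)<.06)&(Z>.078)&(Z<.095)];print(nm,circ(Q),np.median(Q[:,2]),Q.min(0),Q.max(0))
    m=(((abs(W[...,0]-.51)<.06)&(abs(W[...,1]-.236)<.06)&(Z>.078)&(Z<.095))*255).astype(np.uint8);seg(p,KT,m,(0,0,560,420),.085,name="hull")
P=imaging.camera_params("wrist");p,d,KT=snap("wrist","w18");C=cloud((P["K"],P["mount"]),d);W=cloud(KT,d)
k=(W[...,2]>.13)&(W[...,2]<.165)&(C[...,0]>.014)&(C[...,0]<.06)&(abs(C[...,1])<.06);Q=C[k];print("disc",len(Q),np.median(Q[:,2]),Q.max(0),Q.min(0))
A=np.c_[Q[:,:2],np.ones(len(Q))];s=np.linalg.lstsq(A,Q[:,2],rcond=None)[0];print(np.degrees(s[:2]),s[2])
E
```

```text
time: 29.38
tool_pos: [0.4107, -0.2783, 0.1173]
ee_rot: [[1.0, -0.0, 0.001], [-0.0, -1.0, -0.002], [0.001, 0.002, -1.0]]
wrist_force: [-0.6, 0.1, -1.8]
gripper_width: 0.0234
grip_force: 53.3
29.38 [ 0.4107 -0.2783  0.1173] yaw -0.02 F [-0.6  0.1 -1.8] w 0.0234 g 53.3 q6 42.2
[0.002, -0.001, -0.0, 0.082, -0.381, -0.002] mm 234
[0.002, -0.001, -0.0, 0.169, -0.858, -0.002] mm 525
w8 (array([0.51216521, 0.23957352]), np.float64(0.0396649474561619), np.float64(0.6748133061778683)) 0.08499431625708392 [0.4705757  0.19556827 0.0780172 ] [0.55439651 0.28046461 0.08755076]
hull c [0.5124 0.2382] dia 84.8 inl 1.0 px [412.  90.] ext [83. 85.]
w13 (array([0.51191275, 0.2358907 ]), np.float64(0.03971598597503449), np.float64(0.671604938271605)) 0.08496130799570017 [0.46999296 0.19515009 0.07802383] [0.55491304 0.28031524 0.08830134]
hull c [0.5124 0.2371] dia 85.1 inl 1.0 px [117.  64.] ext [85. 86.]
disc 7025 -0.03986729433704023 [ 0.04145282  0.04103053 -0.03447363] [ 0.014004   -0.03934324 -0.04215566]
[ 2.9190387  -0.05118775] -0.04097292265284453
```

```bash
python3 -m jog '[0,0,0,0.017,-0.086,0,-1, 0,0,0,0.034,-0.172,0,-1, 0,0,0,0.051,-0.258,0,-1, 0,0,0,0.068,-0.344,0,-1, 0,0,0,0.085,-0.43,0,-1]' 50
python3 -m jog '[0,0,0,0.017,-0.086,0,-1, 0,0,0,0.034,-0.172,0,-1, 0,0,0,0.051,-0.258,0,-1, 0,0,0,0.068,-0.344,0,-1, 0,0,0,0.083,-0.42,0,-1]' 50
python3 - <<'E'
from h import *
st();p,d,KT=snap("wrist","w19");go((.5124,.2375,.09,0),(.5124,.2375,.055,0))
E
```

```text
time: 30.05
tool_pos: [0.4617, -0.0184, 0.1154]
ee_rot: [[1.0, -0.001, 0.001], [-0.001, -1.0, -0.001], [0.001, 0.001, -1.0]]
wrist_force: [0.4, 0.8, -0.9]
gripper_width: 0.0225
grip_force: 53.4
time: 30.68
tool_pos: [0.5115, 0.2341, 0.1152]
ee_rot: [[1.0, 0.0, 0.001], [0.0, -1.0, 0.0], [0.001, -0.0, -1.0]]
wrist_force: [1.2, 0.9, -1.1]
gripper_width: 0.0232
grip_force: 53.4
30.68 [0.5115 0.2341 0.1152] yaw 0.01 F [ 1.2  0.9 -1.1] w 0.0232 g 53.4 q6 102.5
[-0.004, -0.002, 0.002, 0.0, 0.002, 0.043] mm 26
[-0.004, -0.002, 0.002, 0.0, 0.003, 0.101] mm 61
```

View pics/w19.png

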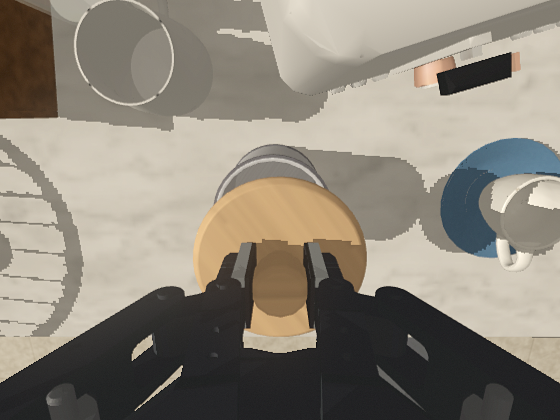

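The lid, at (280,255), is over the canister, whose rim shows at (272,160), so a sideways check is worthwhile.

```bash
python3 - <<'E'
from h import *
st();p,d,KT=snap("wrist","w20");W=cloud(KT,d);Z=W[...,2]
m=(Z>.081)&(Z<.09)&(abs(W[...,0]-.53)<.05)&(abs(W[...,1]-.237)<.06);Q=W[m];c=np.array([.5124,.2375])
# outer rim: fixed radius fit
from scipy.optimize import least_squares
Q2=Q[Q[:,0]>.52];ang=np.arctan2(Q2[:,1]-c[1],Q2[:,0]-c[0]);out=[]
for a in np.linspace(-1,1,25):
    q=Q2[abs(ang-a)<.04]
    if len(q): out.append(q[np.linalg.norm(q[:,:2]-c,axis=1).argmax(),:2])
out=np.array(out);r=least_squares(lambda x:np.linalg.norm(out-x,axis=1)-.0425,c,loss="soft_l1",f_scale=.001).x;print(r,len(out))
P=imaging.camera_params("wrist");C=cloud((P["K"],P["mount"]),d);m=((W[...,2]>.13)&(W[...,2]<.17)&(C[...,0]>.01)&(C[...,0]<.06)&(abs(C[...,1])<.06))
Q=C[m];print("disc y",np.percentile(Q[:,1],[.2,99.8]),"x max",np.percentile(Q[:,0],99.8),"zmed",np.median(Q[:,2]))
go((.5124,.2375,.09,0))
E
```

```text
30.73 [0.5121 0.2388 0.1156] yaw 0.1 F [-1.3  1.8 -0.3] w 0.0231 g 53.5 q6 102.7
[0.51240605 0.23775302] 25
disc y [-0.03896272  0.04114851] x max 0.040952764542070176 zmed -0.03986624398345992
[-0.002, -0.002, 0.004, 0.001, -0.002, 0.042] mm 25
```

```bash
python3 -m jog '[0,0,0,0.001,0,0.03,-1, 0,0,0,0.001,0,0.055,-1, 0,0,0,0.001,0,0.075,-1, 0,0,0,0.001,0,0.09,-1, 0,0,0,0.001,0,0.095,-1]' 50
python3 -c "
from h import *
st();go((.5124,.2378,.054,0))"
```

```text
time: 31.4
tool_pos: [0.5128, 0.2324, 0.0582]
ee_rot: [[1.0, -0.001, 0.002], [-0.001, -1.0, 0.001], [0.002, -0.001, -1.0]]
wrist_force: [0.2, 3.0, 4.3]
gripper_width: 0.0229
grip_force: 55.1
31.4 [0.5128 0.2324 0.0582] yaw -0.06 F [0.2 3.  4.3] w 0.0229 g 55.1 q6 102.3
[-0.001, -0.001, -0.001, -0.001, -0.009, 0.007] mm 7
```

```bash
python3 -m jog '[0,0,0,-0.001,-0.004,0,-1, 0,0,0,-0.001,-0.009,0,-1, 0,0,0,-0.001,-0.009,0.004,-1, 0,0,0,-0.001,-0.009,0.007,-1, 0,0,0,-0.001,-0.009,0.008,-1]' 50
python3 -c "
from h import *
st();st()"
```

```text
time: 32.02
tool_pos: [0.5115, 0.2377, 0.0534]
ee_rot: [[1.0, -0.0, 0.0], [-0.0, -1.0, 0.0], [0.0, -0.0, -1.0]]
wrist_force: [-2.2, 0.7, 4.8]
gripper_width: 0.0232
grip_force: 55.7
32.02 [0.5115 0.2377 0.0534] yaw -0.02 F [-2.2  0.7  4.8] w 0.0232 g 55.7 q6 102.9
32.02 [0.5115 0.2377 0.0534] yaw -0.02 F [-2.2  0.7  4.8] w 0.0232 g 55.7 q6 102.9
```

Height matches the seated value, with light contact. I release and retreat.

```bash
python3 -m jog '[0,0,0,0,0,0,-0.6, 0,0,0,0,0,0,-0.2, 0,0,0,0,0,0,0, 0,0,0,0,0,0,0.1, 0,0,0,0,0,0,0.1]' 50
python3 -m jog '[0,0,0,0,0,-0.03,0.1, 0,0,0,0,0,-0.1,0.1, 0,0,0,0,0,-0.18,0.1, 0,0,0,-0.06,0,-0.25,0.1, 0,0,0,-0.12,0,-0.3,0.1]' 50
python3 - <<'E'
from h import *
st();p,d,KT=snap("wrist","w21");W=cloud(KT,d);Z=W[...,2]
box=(abs(W[...,0]-.512)<.055)&(abs(W[...,1]-.238)<.055)
m=box&(Z>.085)&(Z<.102);Q=W[m];r=np.hypot(Q[:,0]-.512,Q[:,1]-.238);Q=Q[(r>.018)&(r<.040)]
A=np.c_[Q[:,:2]-[.512,.238],np.ones(len(Q))];s=np.linalg.lstsq(A,Q[:,2],rcond=None)[0];print("disc z",s[2],"tilt",np.degrees(s[:2]))
Q=W[box&(Z>.11)&(Z<.13)];print("knob",circ(Q),np.median(Q[:,2]))
seg(p,KT,(m*255).astype(np.uint8),(0,0,560,420),.093,name="disc")
E
```

```text
time: 32.65
tool_pos: [0.5112, 0.2375, 0.0529]
ee_rot: [[1.0, -0.0, -0.0], [-0.0, -1.0, -0.0], [-0.0, 0.0, -1.0]]
wrist_force: [-0.6, 0.9, 0.5]
gripper_width: 0.047
grip_force: 0.0
time: 33.28
tool_pos: [0.4393, 0.2377, 0.2366]
ee_rot: [[1.0, -0.001, 0.004], [-0.001, -1.0, 0.001], [0.004, -0.001, -1.0]]
wrist_force: [0.1, -0.2, -0.0]
gripper_width: 0.0471
grip_force: 0.0
33.27 [0.4393 0.2377 0.2366] yaw -0.04 F [ 0.1 -0.2 -0. ] w 0.0471 g 0.0 q6 104.8
disc z 0.09346108166233416 tilt [-0.24474405 -0.14594164]
knob (array([0.50881271, 0.23659313]), np.float64(0.009908421920344171), np.float64(0.6533101045296167)) 0.12010111907976495
disc c [0.5093 0.2368] dia 87.2 inl 1.0 px [279. 112.] ext [88. 86.]
```

View pics/w21.png

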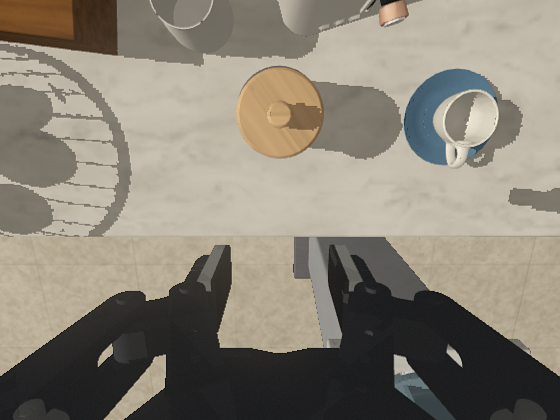

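The lid at (280,112) is closed and level, with its disc top at 93 mm. The cup stands in the saucer, and the tamper and portafilter were checked after release. I hand in.

```bash
python3 -c "
from station import ctrl
print(ctrl.finish_job())"
```

```text
the job is handed in; nothing more can be done
None
```

The job is handed in at about 33 s of robot time: tamper in its stand, portafilter in the cradle, cup on the saucer and lid on the canister, each checked in place by camera after release. The first tamper grasp missed and pressed about 30 N on its knob (the real fingertips sit about 45 mm short of the reported TCP), and I did not re-measure the milk jug or sugar jar at the end.

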